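Put the rinsed airstones away in the vented caddy, lid down in the supply row

ROBOT

A 6-joint arm with a two-finger parallel gripper is mounted at the origin on the work surface. World frame = base frame: x ahead of the robot, y to its left, z up, the work surface at z = 0. Lengths are in m, angles in rad, forces in N, time in s.
With the tool pointing down it reaches from about 0.25 to 0.775 m from the base axis. Payload 4 kg.
Tool frame: the origin (TCP) lies at the very end of the fingers, on their centre line; the grasp point (between the pads) lies hold_point_z behind it (hold_point_z is the distance from the TCP to the grasp point, in m); z points along the fingers, y is the direction in which the jaws open and shut (so a half turn about z gives the same grasp; the last joint's range is limited). The gripper opens to 94 mm and grips with 3 to 60 N. Pads are 16 mm wide; open, the fingers measure 119 mm over their backs; the gripper's body (75 mm by 177 mm) begins 78 mm behind the grasp point.
Start: joints at [-0.103, 0.087, 1.371, -0, 1.684, -0.103], TCP at [0.55, -0, 0.206] pointing down, gripper open.
Joint ranges: [-3.1, 3.1], [-0.76, 2.03], [0.27, 2.55], [-1.08, 4.22], [0.17, 2.65], [-2.57, 2.57]. Speed limits (rad/s): [2.79, 2.79, 3.14, 3.14, 3.14, 3.14].

INTERFACE

Orientations are given as [roll, pitch, yaw] about the fixed x, y, z axes, in that order (R = Rz(yaw) Ry(pitch) Rx(roll)).
In Python, from bench import * gives the robot as it stands.
- The arm moves only by the tool step_arm, never from a script. Its argument "increments" is text: rows parted by semicolons, each of 6 numbers parted by spaces: the shift along the tool's x, y, z in cm, then the turn, a rotation vector about the tool's x, y, z in rad. A call has 1 to 5 rows; each row shifts and turns the commanded pose from where the row before left it, along the tool's axes as they then stand; what a row does not reach is not made up. A row lasts 1/10 s, in which the tool goes at most 50 mm and 8.59 degrees, less where a joint would pass 70% of its speed; a pose out of reach is approached as far as the arm can. A call is refused whole if a number of a shift passes 5 or a number of a turn 0.15, either way. A call with a gripper value outside its range is refused whole. "claw" is the gripper's target within -1 to 1 (shut at 1, half-way at 0, fully open at -1), set as the call begins (left out, the last holds). The fingers move at their own pace and stop on an object; the grip force is fixed at half the most. Time passes only in rows, so rows that do not move let the fingers close. It gives the time, the measured TCP pose, the force and the opening at its end, in the units of the state.
- get_obs(): the state, without advancing time (a new reading comes with each control period).
- snapshot(name): name is "scene" or "side" or "wrist"; returns the picture (480x640x3 uint8, red, green, blue); there is no depth.
- calibration(name): a dict with "camera_matrix" (3x3 intrinsics, pixels), "eye" and "orientation" of the camera in the world; the wrist camera has in their place "tool_from_camera" (4x4, takes a point from camera to tool coordinates, whose origin is the TCP and whose axes are the flange's). Camera axes: x right, y up, looking along -z (the intrinsics and any distortion apply to the point x, -y, -z); pixel columns grow to the right and rows downward; lengths in m; the calibration is good to about 2 mm. A picture is of the moment at which its call begins: read the wrist's pose just before it. calibration takes no time and is no camera call.
- close_job(): hands the job in, once; it reports no verdict.
The state is a dict: "time": time; "joint_positions": joint angles; "qvel": joint speeds; "joint_torque": joint torques, N m; "tool_pos": TCP position; "ee_rot": TCP orientation; "wrist_force": force on the tool from outside, world axes, zero at the start; "wrist_torque": the same for the moment, N m; "width": finger opening in m.
Only numpy, scipy, OpenCV 4.12 (cv2) and the standard library are available. Lean on these libraries where they do the work, as an engineer would, in place of code of your own. Each camera call takes 0.05 s, during which the arm holds its last target. There are 200 camera calls.

TASK

Put every airstone lying on the shelf into the grey caddy and set its loose lid fully home on the upright caddy. Then turn the closed caddy over onto its lid so that the vents in its base face up and the stones can dry, keeping the lid pinched shut so that it never comes off on the way. Finally push the packs in the holder apart to open a gap in the middle of the row (two packs to stay upright on each side) and slide the upturned caddy in between them, its sides square with the packs, back against the rail or within a few millimetres of it; leave the pump, the feeding ring and the tweezers where they are.

Things in the scene. Friction and masses are not known exactly. Their poses are not given: they have to be found in the camera images.
- caddy_c (a point): body of the grey plastic caddy: 50 x 50 mm outside, base to shoulder 22 mm; a tapered neck, set in 5 mm, stands 14 mm above the shoulder; its opening is 34 x 34 mm, inner floor 4 mm above the base. Point at the body's centre, 11 mm above the base; z from base to neck. Starts upright, open and empty; dark vent slots on its underside. About 130 g
- lid_c (a point): loose grey cap lid, 50 x 50 x 26 mm high outside, walls and top 3 mm, open below, white panel on top; starts rim down on the shelf. Point at its centre, 13 mm above the rim; z from rim to top. Fits over the neck with 1.5 mm play, any way round, rim resting on the shoulder (point then 24 mm along z from the caddy's point), sides flush; no latch. 60 g
- seam (a point): centre of the caddy at its shoulder, 22 mm above its base; same axes as the caddy. With the lid on this is the height of the seam: the closed caddy is 48 mm high, 26 mm of it lid. Fingers across two opposite sides at the seam hold lid and body together
- stone1_c (a point): blue ceramic airstone, a bar 24 x 14 x 14 mm lying flat on the shelf (a 6 mm white nozzle, look only, sticks out of its +x end); point at its centre, 7 mm above its underside; x along the bar. 15 g. None if this one is absent
- stone2_c (a point): blue ceramic airstone, a bar 24 x 14 x 14 mm lying flat on the shelf (a 6 mm white nozzle, look only, sticks out of its +x end); point at its centre, 7 mm above its underside; x along the bar. 15 g. None if this one is absent
- stone3_c (a point): blue ceramic airstone, a bar 24 x 14 x 14 mm lying flat on the shelf (a 6 mm white nozzle, look only, sticks out of its +x end); point at its centre, 7 mm above its underside; x along the bar. 15 g. None if this one is absent
- stone4_c (a point): blue ceramic airstone, a bar 24 x 14 x 14 mm lying flat on the shelf (a 6 mm white nozzle, look only, sticks out of its +x end); point at its centre, 7 mm above its underside; x along the bar. 15 g. None if this one is absent
- row_mid (a point): fixed aluminium row holder: two end plates 85 mm high, inner faces at y = -120 and +120 mm, and a 22 mm high back rail, front face at x = +29 mm. Point on the shelf, mid-row; x from open front to back, y along the row. No floor: the packs stand on the shelf at x about 0 (fronts at -25 mm), with free shelf in front
- pack1_c (a point): supply pack next to the holder's -y end: upright carton 50 mm deep (x) x 40 mm wide (y) x 96 mm high, about 140 g, loose; point at its centre, 48 mm up; z is its up axis
- pack2_c (a point): supply pack second from the -y end, just -y of the middle: upright carton 50 mm deep (x) x 40 mm wide (y) x 96 mm high, about 140 g, loose; point at its centre, 48 mm up; z is its up axis
- pack3_c (a point): supply pack just +y of the middle: upright carton 50 mm deep (x) x 40 mm wide (y) x 96 mm high, about 140 g, loose; point at its centre, 48 mm up; z is its up axis
- pack4_c (a point): supply pack next to the holder's +y end: upright carton 50 mm deep (x) x 40 mm wide (y) x 96 mm high, about 140 g, loose; point at its centre, 48 mm up; z is its up axis
- caddy: the caddy body again; origin at the centre of its base
- pump: bystander: grey air pump 70 x 110 x 57 mm, origin under its centre
- feeding_ring: bystander: green plastic feeding ring 84 mm across, 10 mm high, origin under its centre
- tweezers: bystander: steel aquascaping tweezers 200 mm long (along its x), origin under its centre
Mind the look-alikes: they are no part of the job. What is shaped like the part that bears stone4_c but pink is not meant.

How it is judged:
On the way, in this order (a step that is already met when the one before it is completed fails the run):
1. all the airstones are in the upright caddy and the lid is seated on it (x of stone1_c in the frame of caddy_c between -0.022 and 0.022 m and y of stone1_c in the frame of caddy_c between -0.022 and 0.022 m and z of stone1_c in the frame of caddy_c between -0.011 and 0.036 m and x of stone2_c in the frame of caddy_c between -0.022 and 0.022 m and y of stone2_c in the frame of caddy_c between -0.022 and 0.022 m and z of stone2_c in the frame of caddy_c between -0.011 and 0.036 m and x of stone3_c in the frame of caddy_c between -0.022 and 0.022 m and y of stone3_c in the frame of caddy_c between -0.022 and 0.022 m and z of stone3_c in the frame of caddy_c between -0.011 and 0.036 m and x of stone4_c in the frame of caddy_c between -0.022 and 0.022 m and y of stone4_c in the frame of caddy_c between -0.022 and 0.022 m and z of stone4_c in the frame of caddy_c between -0.011 and 0.036 m and x of lid_c in the frame of caddy_c between -0.006 and 0.006 m and y of lid_c in the frame of caddy_c between -0.006 and 0.006 m and z of lid_c in the frame of caddy_c between 0.02 and 0.0275 m and angle between the z axis of lid_c and the z axis of caddy_c, either way round below 0.09 rad and angle between caddy_c's own z axis and vertical below 0.1 rad), for 0.2 s.
2. the closed caddy stands upside down on its lid, stones inside (x of stone1_c in the frame of caddy_c between -0.022 and 0.022 m and y of stone1_c in the frame of caddy_c between -0.022 and 0.022 m and z of stone1_c in the frame of caddy_c between -0.011 and 0.036 m and x of stone2_c in the frame of caddy_c between -0.022 and 0.022 m and y of stone2_c in the frame of caddy_c between -0.022 and 0.022 m and z of stone2_c in the frame of caddy_c between -0.011 and 0.036 m and x of stone3_c in the frame of caddy_c between -0.022 and 0.022 m and y of stone3_c in the frame of caddy_c between -0.022 and 0.022 m and z of stone3_c in the frame of caddy_c between -0.011 and 0.036 m and x of stone4_c in the frame of caddy_c between -0.022 and 0.022 m and y of stone4_c in the frame of caddy_c between -0.022 and 0.022 m and z of stone4_c in the frame of caddy_c between -0.011 and 0.036 m and x of lid_c in the frame of caddy_c between -0.006 and 0.006 m and y of lid_c in the frame of caddy_c between -0.006 and 0.006 m and z of lid_c in the frame of caddy_c between 0.02 and 0.0275 m and angle between the z axis of lid_c and the z axis of caddy_c, either way round below 0.09 rad and angle between caddy_c's own z axis and vertical above 3.04 rad and height (world z) of caddy_c below 0.043 m), for 0.2 s.
At the end, for the whole second after the job is handed in: All stones in the caddy; lid seated (6 mm sideways, 4 mm in height); caddy upside down (0.1 rad) on the shelf in mid-row, at rest, square (0.2 rad), its far face within 10 mm of the rail; two upright packs each side, in line within 18 mm (all of step 2 and x of caddy_c in the frame of row_mid between -0.006 and 0.012 m and y of caddy_c in the frame of row_mid between -0.028 and 0.028 m and z of caddy_c in the frame of row_mid between 0.031 and 0.043 m and (angle between the x axis of caddy_c and the x axis of row_mid, either way round below 0.2 rad or angle between the y axis of caddy_c and the x axis of row_mid, either way round below 0.2 rad) and linear speed of caddy below 0.02 m/s and angle between each of pack1_c, pack2_c, pack3_c, pack4_c's own z axis and vertical below 0.12 rad and x of pack1_c in the frame of row_mid between -0.018 and 0.018 m and z of pack1_c in the frame of row_mid between 0.04 and 0.056 m and y of pack1_c in the frame of row_mid between -0.115 and -0.035 m and x of pack2_c in the frame of row_mid between -0.018 and 0.018 m and z of pack2_c in the frame of row_mid between 0.04 and 0.056 m and y of pack2_c in the frame of row_mid between -0.115 and -0.035 m and x of pack3_c in the frame of row_mid between -0.018 and 0.018 m and z of pack3_c in the frame of row_mid between 0.04 and 0.056 m and y of pack3_c in the frame of row_mid between 0.035 and 0.115 m and x of pack4_c in the frame of row_mid between -0.018 and 0.018 m and z of pack4_c in the frame of row_mid between 0.04 and 0.056 m and y of pack4_c in the frame of row_mid between 0.035 and 0.115 m); the robot touches nothing.
It fails at once if the lid comes off or gapes by more than 12 mm while the caddy is tipped (angle between caddy_c's own z axis and vertical above 0.4 rad and (distance between lid_c and caddy_c above 0.036 m or angle between the z axis of lid_c and the z axis of caddy_c, either way round above 0.25 rad)).
It fails at once if a pack is knocked over (angle between any of pack1_c, pack2_c, pack3_c, pack4_c's own z axis and vertical above 0.8 rad).
It fails at once if a bystander is moved more than 40 mm (distance of any of pump, feeding_ring, tweezers from where it was at the start of the episode above 0.04 m).
Of stone1, stone2, stone3, stone4 only 2 to 4 are there at a start; the rules pass over those that are not, and their reading is None.
At some moment in a run one of stone1, stone2, stone3, stone4 may be knocked a few centimetres aside while the robot is not near it.
It also fails if it takes over 200 s, if anything falls off the work surface, if the arm or the gripper's body presses on something with over 40 N, if the wrist force passes 120 N, or if a joint passes its speed limit or range.

## Working session

There is one attempt and no reset: what is moved stays moved. The work goes in short steps, Python scripts to look and compute and a tool call to move; the robot and the scene stay as the last step left them, time stands still between calls to the robot, and variables do not carry over. Pictures are saved under pics/ and viewed, about 12 in all and at most 16, crops included, and the job is handed in when it is done.

Besides the shell and the picture viewer there is one more tool, called after "Request:" by a JSON object that holds its "fn" and its "kwargs". step_arm: Moves the arm, as the interface text tells. Its arguments: {"type":"object","properties":{"increments":{"type":"string"},"claw":{"type":"number"}},"required":["increments"]}

```bash
ls; mkdir -p pics; python3 - <<'E'
from bench import *
import cv2
print(get_obs())
for n in("scene","side","wrist"):
    im=snapshot(n); cv2.imwrite(f"pics/{n}0.png",im[:,:,::-1]); print(n,calibration(n))
E
```

```text
pics
{'time': 0.0, 'joint_positions': array([-1.03081467e-01,  8.79090613e-02,  1.37220667e+00, -3.22930412e-05,
        1.68357682e+00, -1.03091909e-01]), 'qvel': array([ 1.15128445e-03, -8.23969826e-05,  3.45144759e-04,  3.18512941e-04,
       -6.52929708e-04,  1.61168863e-03]), 'joint_torque': array([ 1.28542815e-03, -3.40182602e+01, -3.02423716e+01,  7.18220207e-02,
        3.29729996e-02, -1.13141955e-04]), 'tool_pos': array([5.49470388e-01, 4.90502994e-05, 2.04353409e-01]), 'ee_rot': array([-3.13950060e+00, -1.84173960e-04,  1.57080298e+00]), 'wrist_force': array([ 0.37098136,  0.4845017 , -0.51134136]), 'wrist_torque': array([-0.02216153, -0.01627205, -0.01171176]), 'width': 0.09433705639995921}
scene {'camera_matrix': array([[516.02298931,   0.        , 316.46795595],
       [  0.        , 516.02298931, 232.90439422],
       [  0.        ,   0.        ,   1.        ]]), 'eye': array([ 1.33647512, -0.26792657,  0.67558046]), 'orientation': array([ 0.92468092, -0.01066249,  1.21954558])}
side {'camera_matrix': array([[620.05465159,   0.        , 318.2226428 ],
       [  0.        , 620.05465159, 242.7931063 ],
       [  0.        ,   0.        ,   1.        ]]), 'eye': array([0.19762352, 0.64347135, 0.97111015]), 'orientation': array([ 0.69736174, -0.01175474, -2.62091455])}
wrist {'camera_matrix': array([[347.16747228,   0.        , 329.91309489],
       [  0.        , 347.16747228, 239.9078914 ],
       [  0.        ,   0.        ,   1.        ]]), 'tool_from_camera': array([[ 1.24141051e-03,  9.60647299e-01,  2.77768295e-01,
         8.06941507e-02],
       [ 9.99999118e-01, -1.32355017e-03,  1.08203416e-04,
        -5.06335631e-04],
       [ 4.71585593e-04,  2.77767916e-01, -9.60648095e-01,
        -1.79522790e-01],
       [ 0.00000000e+00,  0.00000000e+00,  0.00000000e+00,
         1.00000000e+00]])}
```

View pics/scene0.png

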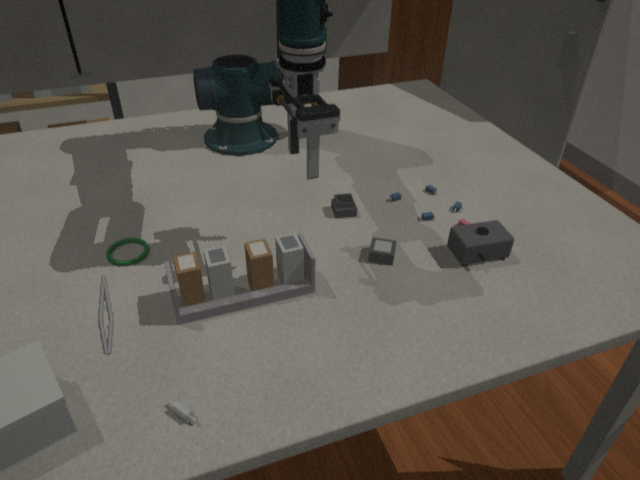

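View pics/side0.png

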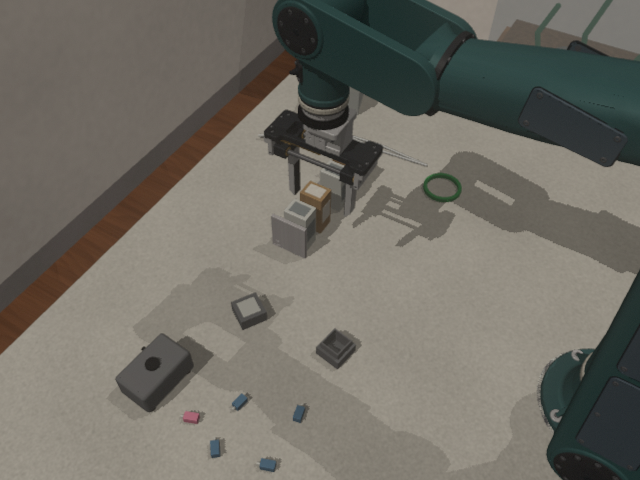

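```bash
python3 -c "
import bench;print([ (n,getattr(bench,n)) for n in dir(bench) if not n.startswith('_')])"
```

```text
[('IKError', <class 'bench.IKError'>), ('calibration', <function make.<locals>.<lambda> at 0x7fc5508a4720>), ('close_job', <function connect.<locals>.done at 0x7fc55081f7e0>), ('get_obs', <function make.<locals>.<lambda> at 0x7fc5508a4680>), ('hold_point_z', 0.0188), ('snapshot', <function make.<locals>.drawn_camera at 0x7fc5508a4180>)]
```

```bash
cat > h.py <<'E'
from bench import *
import numpy as np, cv2
from scipy.spatial.transform import Rotation as Ro
def pose(o=None):
    o=o or get_obs(); T=np.eye(4); T[:3,:3]=Ro.from_euler('xyz',o['ee_rot']).as_matrix(); T[:3,3]=o['tool_pos']; return T
def cam(n,T=None):
    c=calibration(n)
    if n=='wrist': M=(pose() if T is None else T)@c['tool_from_camera']
    else:
        M=np.eye(4); M[:3,:3]=Ro.from_euler('xyz',c['orientation']).as_matrix(); M[:3,3]=c['eye']
    return c['camera_matrix'],M
def ray(C,uv):
    K,M=C; d=np.array([(uv[0]-K[0,2])/K[0,0],-(uv[1]-K[1,2])/K[1,1],-1.]); d=M[:3,:3]@d
    return M[:3,3],d/np.linalg.norm(d)
def onz(C,uv,z):
    o,d=ray(C,uv); return o+d*(z-o[2])/d[2]
def tri(*cu):
    A=np.zeros((3,3));b=np.zeros(3);R=[ray(*x) for x in cu]
    for o,d in R: P=np.eye(3)-np.outer(d,d);A+=P;b+=P@o
    x=np.linalg.solve(A,b); return x,max(np.linalg.norm((np.eye(3)-np.outer(d,d))@(x-o)) for o,d in R)
def proj(C,p):
    K,M=C; q=M[:3,:3].T@(np.asarray(p,float)-M[:3,3]); return np.array([K[0,2]-K[0,0]*q[0]/q[2],K[1,2]+K[1,1]*q[1]/q[2]])
def crop(src,box,s,dst,step):
    im=cv2.imread(src) if isinstance(src,str) else src[:,:,::-1]
    x0,y0,x1,y1=box; c=cv2.resize(im[y0:y1,x0:x1],None,fx=s,fy=s,interpolation=cv2.INTER_CUBIC)
    for u in range((x0//step+1)*step,x1,step): cv2.line(c,((u-x0)*s,0),((u-x0)*s,6),(0,255,255),1);cv2.putText(c,str(u),((u-x0)*s-12,18),0,.4,(0,0,255),1)
    for v in range((y0//step+1)*step,y1,step): cv2.line(c,(0,(v-y0)*s),(6,(v-y0)*s),(0,255,255),1);cv2.putText(c,str(v),(8,(v-y0)*s+4),0,.4,(0,0,255),1)
    cv2.imwrite(dst,c)
E
python3 - <<'E'
from h import *
a=cv2.imread('pics/scene0.png'); b=cv2.imread('pics/side0.png')
crop(a[:,:,::-1],(325,175,525,275),4,'pics/a.png',20)
crop(b[:,:,::-1],(115,285,375,480),3,'pics/b.png',20)
crop(a[:,:,::-1],(160,225,330,325),4,'pics/c.png',10)
i=np.zeros((480,800,3),np.uint8)
S,D=cam('scene'),cam('side')
for n,u,v in [('caddy',(344,206),(336,348)),('lid',(383,246),(248,307)),('pump hole',(482,231),(152,364))]:
    print(n,tri((S,u),(D,v)))
s=[(396,197),(431,189),(456,206),(427,216),(465,223)]; d=[(240,401),(300,411),(216,447),(268,464),(191,417)]
print([onz(S,x,.007).round(3) for x in s]);print([onz(D,x,.007).round(3) for x in d])
E
```

```text
caddy (array([0.43932569, 0.13581517, 0.0134105 ]), np.float64(0.0002643402894828879))
lid (array([0.61621146, 0.14785823, 0.0256548 ]), np.float64(0.0007520436002691174))
pump hole (array([0.67447801, 0.33741996, 0.05791769]), np.float64(0.001413934688065786))
[array([0.436, 0.271, 0.007]), array([0.432, 0.368, 0.007]), array([0.516, 0.386, 0.007]), array([0.529, 0.301, 0.007]), array([0.581, 0.368, 0.007])]
[array([0.531, 0.302, 0.007]), array([0.435, 0.267, 0.007]), array([0.519, 0.386, 0.007]), array([0.433, 0.367, 0.007]), array([0.584, 0.365, 0.007])]
```

View pics/a.png

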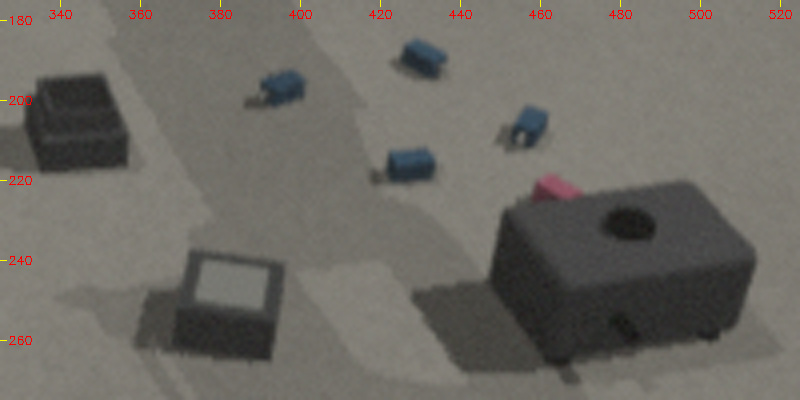

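View pics/b.png

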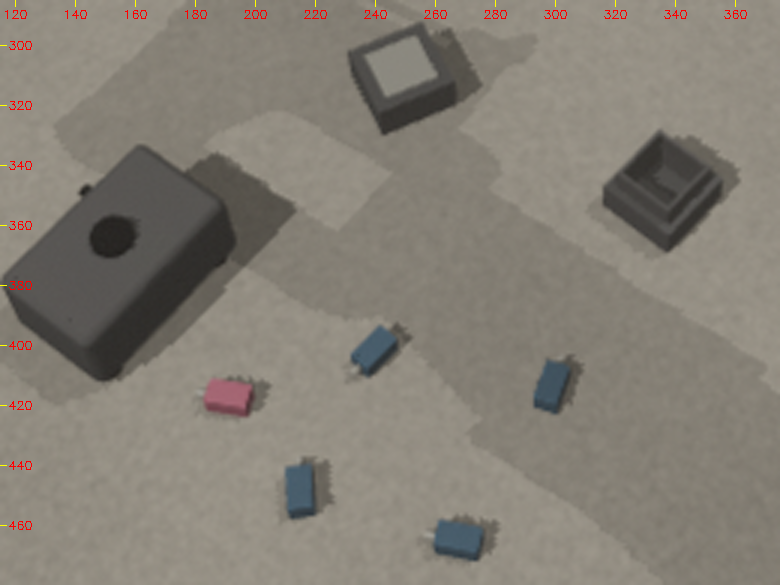

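View pics/c.png

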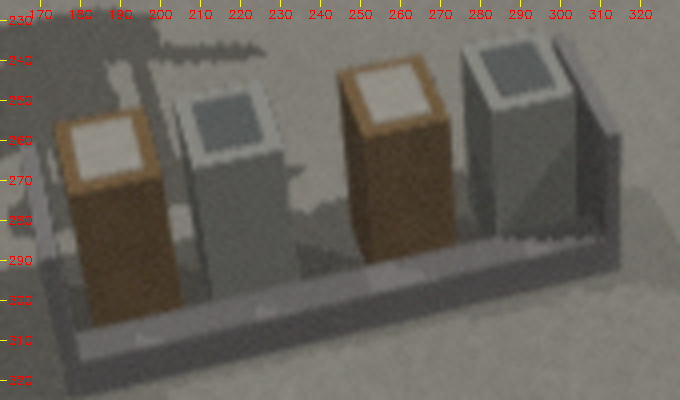

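```bash
python3 - <<'E'
from h import *
S,D=cam('scene'),cam('side')
fa=lambda p:(325+p[0]/4,175+p[1]/4); fb=lambda p:(115+p[0]/3,285+p[1]/3); fc=lambda p:(160+p[0]/4,225+p[1]/4)
P=lambda C,f,pts,z:[onz(C,f(p),z)[:2].round(4) for p in pts]
def seg(a,b,n): d=b-a; print(n,np.linalg.norm(d).round(4),'ang',np.degrees(np.arctan2(d[1],d[0])).round(1),'mid',((a+b)/2).round(4))
for n,a,b in [('A',(360,365),(388,333)),('B',(546,408),(560,365)),('C',(302,515),(298,467)),('D',(435,535),(483,542))]:
    seg(*P(D,fb,[a,b],.010),n)
for n,p in [('A',(411,166)),('B',(284,88)),('C',(529,126)),('D',(425,59))]: print(n,P(S,fa,[p],.007))
c=P(D,fb,[(605,182),(668,235),(722,183)],.022); seg(c[0],c[1],'cad');seg(c[1],c[2],'cad'); print('cad ctr',(c[0]+c[2])/2)
c=P(D,fb,[(348,53),(423,23),(457,82),(383,112)],.026)
for i in range(4): seg(c[i],c[(i+1)%4],'lid')
print('lid',sum(c)/4)
c=P(S,fa,[(190,250),(285,262),(274,320),(177,309)],.026)
for i in range(4): seg(c[i],c[(i+1)%4],'lidS')
print('lid',sum(c)/4)
for k,q in enumerate([[(57,120),(143,110),(162,182),(72,193)],[(177,97),(262,83),(284,152),(195,167)],[(338,72),(424,58),(450,122),(362,138)],[(463,45),(546,35),(577,98),(497,112)]]):
    c=P(S,fc,q,.096); print('pack',k,(sum(c)/4).round(4)); seg(c[0],c[1],'w');seg(c[1],c[2],'d')
c=P(S,fc,[(75,395),(620,270)],0); seg(*c,'railback')
c=P(S,fc,[(80,358),(608,235)],.022); seg(*c,'railtop?')
E
```

```text
A 0.0236 ang -96.3 mid [0.53   0.3036]
B 0.026 ang -76.2 mid [0.4329 0.2728]
C 0.0262 ang -49.5 mid [0.5181 0.3896]
D 0.0252 ang -158.1 mid [0.4321 0.3689]
A [array([0.5317, 0.3019])]
B [array([0.4358, 0.2711])]
C [array([0.5189, 0.3872])]
D [array([0.4351, 0.3672])]
cad 0.05 ang 166.1 mid [0.4446 0.1596]
cad 0.0472 ang -103.4 mid [0.4148 0.1426]
cad ctr [0.4391  0.13665]
lid 0.0499 ang -122.9 mid [0.6352 0.1356]
lid 0.0494 ang 148.1 mid [0.6006 0.1276]
lid 0.0481 ang 56.6 mid [0.593  0.1608]
lid 0.049 ang -29.9 mid [0.6275 0.1687]
lid [0.61405  0.148175]
lidS 0.049 ang 58.8 mid [0.5959 0.16  ]
lidS 0.0484 ang -33.6 mid [0.6288 0.1675]
lidS 0.0482 ang -119.8 mid [0.637  0.1332]
lidS 0.0496 ang 147.4 mid [0.6041 0.1257]
lid [0.616425 0.146575]
pack 0 [ 0.623  -0.2377]
w 0.037 ang 81.5 mid [ 0.5976 -0.2374]
d 0.051 ang -0.6 mid [ 0.6258 -0.2194]
pack 1 [ 0.6226 -0.185 ]
w 0.0379 ang 86.1 mid [ 0.5975 -0.1844]
d 0.0503 ang -1.4 mid [ 0.624  -0.1661]
pack 2 [ 0.628  -0.1123]
w 0.0396 ang 85.8 mid [ 0.6038 -0.1116]
d 0.0481 ang -2.0 mid [ 0.6292 -0.0927]
pack 3 [ 0.6296 -0.0532]
w 0.039 ang 82.0 mid [ 0.6044 -0.0529]
d 0.0489 ang -1.9 mid [ 0.6316 -0.0344]
railback 0.2528 ang 88.7 mid [ 0.6693 -0.146 ]
railtop? 0.242 ang 89.4 mid [ 0.6686 -0.1461]
```

```bash
cat >> h.py <<'E'
def down(x,y,z,psi):
    T=np.eye(4); T[:3,:3]=(Ro.from_euler('z',psi,degrees=True)*Ro.from_euler('x',np.pi)).as_matrix(); T[:3,3]=x,y,z; return T
def plan(*wps,vmax=.045,start=None):
    T=pose() if start is None else start; out=[]
    for W in wps:
        W=down(*W) if np.ndim(W)==1 else W
        d=W[:3,3]-T[:3,3]; rv=Ro.from_matrix(T[:3,:3].T@W[:3,:3]).as_rotvec()
        n=int(max(np.ceil(np.linalg.norm(d)/vmax),np.ceil(np.linalg.norm(rv)/.14),1))
        for i in range(n):
            U=np.eye(4);U[:3,3]=T[:3,3]+d*(i+1)/n;U[:3,:3]=T[:3,:3]@Ro.from_rotvec(rv*(i+1)/n).as_matrix()
            V=np.eye(4);V[:3,3]=T[:3,3]+d*i/n;V[:3,:3]=T[:3,:3]@Ro.from_rotvec(rv*i/n).as_matrix()
            M=np.linalg.inv(V)@U; out.append(' '.join(f'{x:.3g}' if abs(x)>.0004 else '0' for x in list((M[:3,3]*100).round(2))+list(Ro.from_matrix(M[:3,:3]).as_rotvec().round(3))))
        out.append('|'); T=W
    print('\n'.join('; '.join(r for r in g.strip('; ').split('; ')) for g in '; '.join(out).split('|') if g.strip('; ')))
def stones(n='side'):
    im=snapshot(n); h=cv2.cvtColor(im,cv2.COLOR_RGB2HSV); m=cv2.inRange(h,(95,70,30),(115,255,255))
    k,l,s,c=cv2.connectedComponentsWithStats(m); C=cam(n); return [(tuple(c[i].round(1)),int(s[i,4]),onz(C,c[i],.007)[:2].round(4)) for i in range(1,k) if s[i,4]>25]
E
python3 - <<'E'
from h import *
for s in stones(): print(s)
for s in stones('scene'): print(s)
plan((.531,.303,.10,84),(.531,.303,.03,84))
E
```

```text
((np.float64(238.9), np.float64(400.6)), 100, array([0.5329, 0.3022]))
((np.float64(298.1), np.float64(412.8)), 102, array([0.4363, 0.2711]))
((np.float64(214.4), np.float64(447.7)), 113, array([0.5208, 0.3881]))
((np.float64(267.0), np.float64(464.0)), 125, array([0.4346, 0.3681]))
((np.float64(430.6), np.float64(188.0)), 29, array([0.4277, 0.3697]))
((np.float64(395.8), np.float64(195.9)), 39, array([0.4315, 0.2728]))
((np.float64(457.4), np.float64(205.1)), 32, array([0.5141, 0.3907]))
((np.float64(427.1), np.float64(215.4)), 55, array([0.5275, 0.3028]))
3.79 -0.23 1.31 0 0 0.013; 3.78 -0.28 1.31 0 0 0.013; 3.78 -0.33 1.31 0 0 0.013; 3.77 -0.38 1.31 0 0 0.013; 3.77 -0.43 1.31 0 0 0.013; 3.76 -0.48 1.31 0 0 0.013; 3.76 -0.53 1.31 0 0 0.013; 3.75 -0.58 1.31 0 0 0.013
0 0 3.5 0 0 0; 0 0 3.5 0 0 0
```

Request:
{"fn": "step_arm", "kwargs": {"increments": "3.8 -0.23 1.3 0 0 0.013; 3.8 -0.28 1.3 0 0 0.013; 3.8 -0.33 1.3 0 0 0.013; 3.8 -0.38 1.3 0 0 0.013", "claw": -1}}

```text
time: 0.65
tool_pos: [0.5405, 0.1535, 0.1529]
ee_rot: [3.141, -0.0, 1.518]
wrist_force: [0.7, -0.1, -0.1]
width: 0.0939
```

Request:
{"fn": "step_arm", "kwargs": {"increments": "3.8 -0.43 1.3 0 0 0.013; 3.75 -0.48 1.3 0 0 0.013; 3.75 -0.53 1.3 0 0 0.013; 3.7 -0.58 1.3 0 0 0.013; 0 0 0 0 0 0"}}

```text
time: 1.15
tool_pos: [0.5288, 0.3068, 0.0984]
ee_rot: [-3.137, 0.001, 1.472]
wrist_force: [0.3, 0.8, -1.6]
width: 0.094
```

```bash
python3 - <<'E'
from h import *
T=pose();print(T[:3,3],get_obs()['ee_rot'],get_obs()['joint_positions'],get_obs()['time'])
im=snapshot('wrist');cv2.imwrite('pics/w1.png',im[:,:,::-1])
for s in stones('wrist'): print(s)
E
```

```text
[0.52882425 0.3068399  0.09841092] [-3.13673775e+00  7.64447886e-04  1.47193491e+00] [0.43201242 0.2684208  1.37455146 0.00180286 1.50319424 0.53074979] 1.15
((np.float64(303.6), np.float64(137.1)), 578, array([0.5188, 0.3874]))
((np.float64(195.0), np.float64(176.0)), 561, array([0.4311, 0.3671]))
((np.float64(330.5), np.float64(245.1)), 457, array([0.5304, 0.3006]))
((np.float64(215.0), np.float64(281.2)), 76, array([0.4297, 0.2785]))
```

View pics/w1.png

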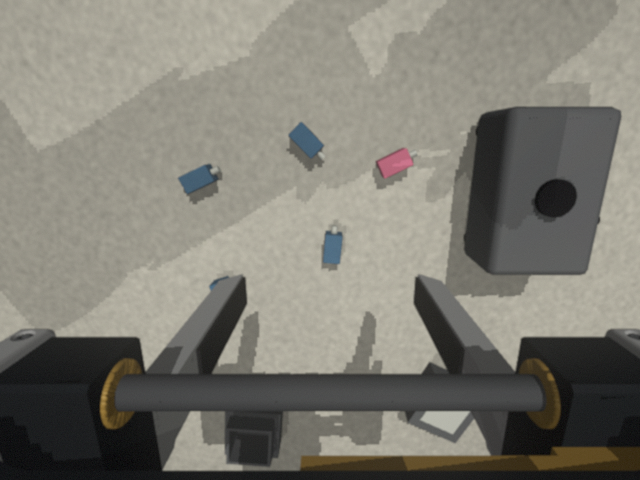

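```bash
python3 - <<'E'
from h import *
u=np.array([np.cos(np.radians(-13.6)),np.sin(np.radians(-13.6))]);c=np.array([.439,.136])
a=c+.008*u; print(a)
plan((.5305,.302,.04,84),(.5305,.302,.006,84),(.5305,.302,.08,84),(*a,.08,76.4),(*a,.039,76.4))
E
```

```text
[0.44677569 0.13411886]
-0.07 -0.01 3.04 -0.001 0.001 0.001; -0.07 -0.01 3.04 -0.001 0.001 0.001
0 0 3.4 0 0 0
0 0 -3.7 0 0 0; 0 0 -3.7 0 0 0
-3.51 -1.31 0 0 0 0.027; -3.55 -1.22 0 0 0 0.027; -3.58 -1.13 0 0 0 0.027; -3.61 -1.03 0 0 0 0.027; -3.63 -0.93 0 0 0 0.027
0 0 4.1 0 0 0
```

Request:
{"fn": "step_arm", "kwargs": {"increments": "-0.07 0 3 0 0 0; -0.07 0 3 0 0 0; 0 0 2.4 0 0 0; 0 0 1 0 0 0; 0 0 0 0 0 0"}}

```text
time: 1.75
tool_pos: [0.5307, 0.3003, 0.0064]
ee_rot: [-3.139, 0.002, 1.465]
wrist_force: [0.2, -0.2, -0.3]
width: 0.0941
```

Request:
{"fn": "step_arm", "kwargs": {"increments": "0 0 0 0 0 0; 0 0 0 0 0 0; 0 0 0 0 0 0; 0 0 0 0 0 0; 0 0 0 0 0 0", "claw": 1}}

```text
time: 2.25
tool_pos: [0.5315, 0.3021, 0.0081]
ee_rot: [3.141, -0.001, 1.467]
wrist_force: [-0.8, -0.4, 0.0]
width: 0.0576
```

Request:
{"fn": "step_arm", "kwargs": {"increments": "0 0 0 0 0 0; 0 0 0 0 0 0; 0 0 0 0 0 0; 0 0 0 0 0 0; 0 0 0 0 0 0"}}

```text
time: 2.75
tool_pos: [0.5312, 0.3019, 0.0074]
ee_rot: [-3.142, 0.0, 1.467]
wrist_force: [0.3, -0.4, 0.5]
width: 0.0173
```

Request:
{"fn": "step_arm", "kwargs": {"increments": "0 0 0 0 0 0; 0 0 0 0 0 0; 0 0 -2 0 0 0; 0 0 -2.7 0 0 0; 0 0 -2.7 0 0 0"}}

```text
time: 3.25
tool_pos: [0.5307, 0.3017, 0.0817]
ee_rot: [-3.14, 0.001, 1.467]
wrist_force: [-1.0, 0.3, 0.0]
width: 0.0135
```

Request:
{"fn": "step_arm", "kwargs": {"increments": "-3.51 -1.3 0 0 0 0.027; -3.55 -1.22 0 0 0 0.027; -3.58 -1.13 0 0 0 0.027; -3.61 -1.03 0 0 0 0.027; -3.63 -0.93 0 0 0 0.027"}}

```text
time: 3.75
tool_pos: [0.4468, 0.1329, 0.0816]
ee_rot: [3.141, -0.0, 1.331]
wrist_force: [0.2, -0.6, 1.1]
width: 0.0134
```

Request:
{"fn": "step_arm", "kwargs": {"increments": "0 0 0 0 0 0; 0 0 0 0 0 0; 0 0 0 0 0 0"}}

```text
time: 4.05
tool_pos: [0.4483, 0.1348, 0.0818]
ee_rot: [3.141, -0.001, 1.332]
wrist_force: [0.3, 0.0, 1.1]
width: 0.0138
```

```bash
python3 - <<'E'
from h import *
p=[]
print(get_obs()['tool_pos'],get_obs()['ee_rot'],get_obs()['width'])
crop(snapshot('side'),(270,290,400,400),5,'pics/p1.png',10)
u=np.array([np.cos(np.radians(-13.6)),np.sin(np.radians(-13.6))]);c=np.array([.439,.136])
plan((*(c+.008*u),.039,76.4)); print(get_obs()['tool_pos'])
E
```

```text
[0.44828116 0.13475049 0.08181241] [ 3.14071064e+00 -8.56621749e-04  1.33239770e+00] 0.013815562433160827
-0.11 -0.13 4.27 0.001 -0.001 -0.001
[0.44828413 0.13490623 0.08173957]
```

View pics/p1.png

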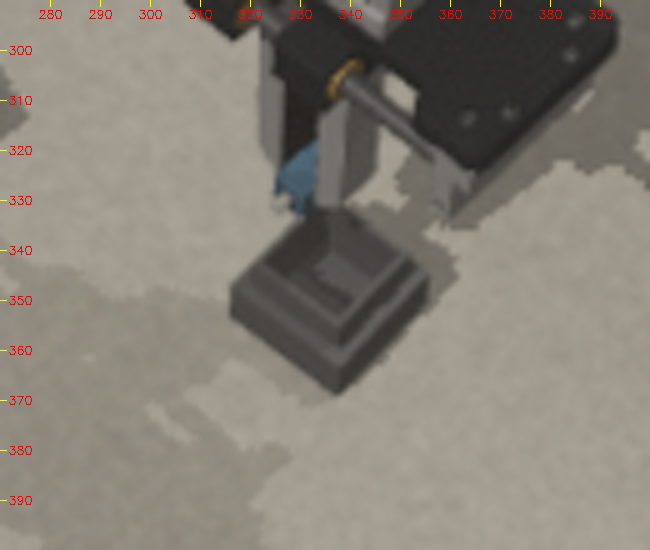

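Request:
{"fn": "step_arm", "kwargs": {"increments": "-0.11 -0.13 2.2 0 0 0; 0 0 1.5 0 0 0; 0 0 0.5 0 0 0; 0 0 0 0 0 0; 0 0 0 0 0 0"}}

```text
time: 4.6
tool_pos: [0.4468, 0.1338, 0.0401]
ee_rot: [3.141, -0.0, 1.333]
wrist_force: [-0.2, 0.9, 0.4]
width: 0.0135
```

Request:
{"fn": "step_arm", "kwargs": {"increments": "0 0 0 0 0 0; 0 0 0 0 0 0; 0 0 0 0 0 0; 0 0 0 0 0 0; 0 0 0 0 0 0", "claw": 0.3}}

```text
time: 5.1
tool_pos: [0.4462, 0.1333, 0.0397]
ee_rot: [3.141, -0.0, 1.332]
wrist_force: [-0.3, -0.3, 0.1]
width: 0.0331
```

Request:
{"fn": "step_arm", "kwargs": {"increments": "0 0 -2 0 0 0; 0 0 -3 0 0 0; 4 0 0 0 0 0; 4 0 0 0 0 0; 0 0 0 0 0 0", "claw": -1}}

```text
time: 5.6
tool_pos: [0.4658, 0.2144, 0.0899]
ee_rot: [3.141, -0.002, 1.336]
wrist_force: [1.2, -0.1, -0.2]
width: 0.0695
```

```bash
python3 - <<'E'
from h import *
for s in stones('side'): print(s)
u=np.array([np.cos(np.radians(-13.6)),np.sin(np.radians(-13.6))]);c=np.array([.439,.136])
a=c-.008*u; print(a,get_obs()['tool_pos'],get_obs()['width'])
plan((.434,.272,.08,104),(.434,.272,.006,104),(.434,.272,.08,104),(*a,.08,76.4),(*a,.039,76.4))
E
```

```text
((np.float64(298.4), np.float64(412.5)), 96, array([0.4361, 0.2704]))
((np.float64(214.4), np.float64(447.6)), 111, array([0.521 , 0.3879]))
((np.float64(266.8), np.float64(464.2)), 132, array([0.4346, 0.3685]))
[0.43122431 0.13788114] [0.4650601  0.21232835 0.08939511] 0.07374194054101525
1.27 -1.1 0.23 0 0 -0.12; 1.39 -0.94 0.23 0 0 -0.12; 1.5 -0.77 0.23 0 0 -0.12; 1.58 -0.59 0.23 0 0 -0.12
0 0 3.7 0 0 0; 0 0 3.7 0 0 0
0 0 -3.7 0 0 0; 0 0 -3.7 0 0 0
-3.24 -0.88 0 0 0 0.12; -3.32 -0.48 0 0 0 0.12; -3.35 -0.08 0 0 0 0.12; -3.34 0.32 0 0 0 0.12
0 0 4.1 0 0 0
```

Request:
{"fn": "step_arm", "kwargs": {"increments": "1.27 -1.1 0.23 0 0 -0.12; 1.39 -0.94 0.23 0 0 -0.12; 1.5 -0.77 0.23 0 0 -0.12; 1.58 -0.59 0.23 0 0 -0.12; 0 0 0 0 0 0", "claw": -0.2}}

```text
time: 6.15
tool_pos: [0.4329, 0.2706, 0.0796]
ee_rot: [-3.14, 0.0, 1.813]
wrist_force: [0.6, -0.1, 0.8]
width: 0.0563
```

Request:
{"fn": "step_arm", "kwargs": {"increments": "0 0 3.5 0 0 0; 0 0 2.5 0 0 0; 0 0 1.4 0 0 0; 0 0 0 0 0 0; 0 0 0 0 0 0"}}

```text
time: 6.65
tool_pos: [0.4349, 0.2704, 0.007]
ee_rot: [3.141, 0.0, 1.81]
wrist_force: [-0.6, -0.2, 0.5]
width: 0.0568
```

Request:
{"fn": "step_arm", "kwargs": {"increments": "0 0 0 0 0 0; 0 0 0 0 0 0; 0 0 0 0 0 0; 0 0 0 0 0 0; 0 0 0 0 0 0", "claw": 1}}

```text
time: 7.15
tool_pos: [0.4343, 0.271, 0.0066]
ee_rot: [3.141, -0.0, 1.812]
wrist_force: [0.5, 0.4, 0.8]
width: 0.0199
```

Request:
{"fn": "step_arm", "kwargs": {"increments": "0 0 0 0 0 0; 0 0 0 0 0 0; 0 0 -2 0 0 0; 0 0 -2.7 0 0 0; 0 0 -2.7 0 0 0"}}

```text
time: 7.65
tool_pos: [0.4336, 0.2706, 0.0805]
ee_rot: [-3.14, 0.0, 1.812]
wrist_force: [0.3, 0.5, 0.7]
width: 0.0136
```

Request:
{"fn": "step_arm", "kwargs": {"increments": "-3.24 -0.88 0 0 0 0.12; -3.32 -0.48 0 0 0 0.12; -3.35 -0.08 0 0 0 0.12; -3.34 0.32 0 0 0 0.12; 0 0 0 0 0 0"}}

```text
time: 8.15
tool_pos: [0.4308, 0.1338, 0.0802]
ee_rot: [3.141, 0.001, 1.326]
wrist_force: [-0.6, 1.4, 0.2]
width: 0.0135
```

Request:
{"fn": "step_arm", "kwargs": {"increments": "0 0 0 0 0 0; 0 0 0 0 0 0; 0 0 0 0 0 0"}}

```text
time: 8.45
tool_pos: [0.431, 0.1376, 0.0802]
ee_rot: [-3.141, -0.0, 1.334]
wrist_force: [-0.4, 0.5, 0.6]
width: 0.0131
```

```bash
python3 - <<'E'
from h import *
print(get_obs()['tool_pos'],get_obs()['width'])
plan((.4312,.1379,.039,76.4))
for s in stones('side'): print(s)
E
```

```text
[0.43103666 0.13762183 0.08021624] 0.013115263542065806
0.03 0.01 4.12 0 0 0
((np.float64(337.4), np.float64(330.7)), 61, array([0.4561, 0.1   ]))
((np.float64(332.8), np.float64(342.9)), 56, array([0.4512, 0.1264]))
((np.float64(214.4), np.float64(447.6)), 111, array([0.521 , 0.3879]))
((np.float64(267.1), np.float64(464.0)), 124, array([0.4345, 0.368 ]))
```

Request:
{"fn": "step_arm", "kwargs": {"increments": "0 0 2.2 0 0 0; 0 0 1.5 0 0 0; 0 0 0.4 0 0 0; 0 0 0 0 0 0; 0 0 0 0 0 0"}}

```text
time: 9.0
tool_pos: [0.4315, 0.1371, 0.04]
ee_rot: [3.141, -0.0, 1.332]
wrist_force: [1.0, -1.2, -0.9]
width: 0.014
```

Request:
{"fn": "step_arm", "kwargs": {"increments": "0 0 0 0 0 0; 0 0 0 0 0 0; 0 0 0 0 0 0; 0 0 0 0 0 0; 0 0 0 0 0 0", "claw": 0.3}}

```text
time: 9.5
tool_pos: [0.4311, 0.1367, 0.0394]
ee_rot: [3.141, -0.0, 1.332]
wrist_force: [-0.9, -0.5, -0.7]
width: 0.0329
```

Request:
{"fn": "step_arm", "kwargs": {"increments": "0 0 -2 0 0 0; 0 0 -3 0 0 0; 4 0 0 0 0 0; 4 0 0 0 0 0; 0 0 0 0 0 0", "claw": -0.2}}

```text
time: 10.0
tool_pos: [0.4508, 0.2177, 0.0897]
ee_rot: [3.141, -0.002, 1.336]
wrist_force: [-0.6, -0.4, -0.6]
width: 0.0567
```

```bash
python3 - <<'E'
from h import *
for s in stones('side'): print(s)
crop(snapshot('side'),(290,310,390,390),6,'pics/p2.png',10)
u=np.array([np.cos(np.radians(-13.6)),np.sin(np.radians(-13.6))]);c=np.array([.439,.136])
a=c+.008*u; print(get_obs()['tool_pos'],get_obs()['width'])
plan((.5188,.3876,.08,130),(.5188,.3876,.006,130),(.5188,.3876,.08,130),(*a,.08,76.4),(*a,.039,76.4))
E
```

```text
((np.float64(214.4), np.float64(447.6)), 114, array([0.5208, 0.3879]))
((np.float64(267.0), np.float64(464.2)), 130, array([0.4345, 0.3684]))
[0.44965507 0.21454113 0.08889247] 0.05654981262526387
2.64 0.38 0.12 0 0 -0.134; 2.56 0.73 0.12 0 0 -0.134; 2.44 1.06 0.12 0 0 -0.134; 2.28 1.38 0.12 0 0 -0.134; 2.07 1.67 0.13 0 0 -0.134; 1.83 1.93 0.13 0 0 -0.134; 1.56 2.16 0.13 0 0 -0.134
0 0 3.7 0 0 0; 0 0 3.7 0 0 0
0 0 -3.7 0 0 0; 0 0 -3.7 0 0 0
-2.11 -3.12 0 0 0 0.134; -2.51 -2.81 0 0 0 0.134; -2.86 -2.45 0 0 0 0.134; -3.16 -2.04 0 0 0 0.134; -3.41 -1.6 0 0 0 0.134; -3.59 -1.14 0 0 0 0.134; -3.71 -0.65 0 0 0 0.134
0 0 4.1 0 0 0
```

View pics/p2.png

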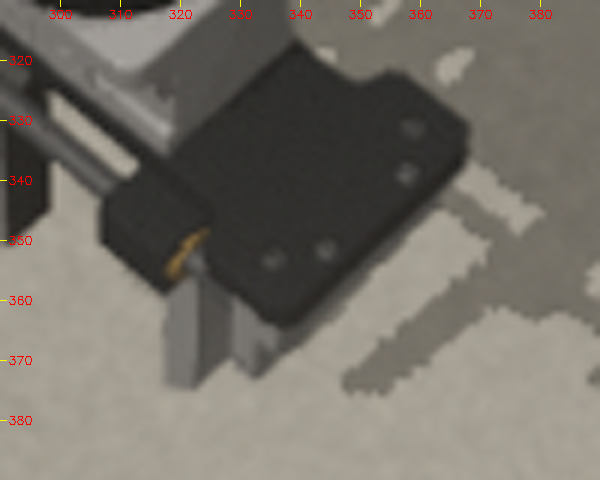

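Request:
{"fn": "step_arm", "kwargs": {"increments": "2.64 0.38 0.12 0 0 -0.134; 2.56 0.73 0.12 0 0 -0.134; 2.44 1.06 0.12 0 0 -0.134; 2.28 1.38 0.12 0 0 -0.134; 2.07 1.67 0.13 0 0 -0.134"}}

```text
time: 10.6
tool_pos: [0.4999, 0.3371, 0.0829]
ee_rot: [-3.141, 0.001, 2.006]
wrist_force: [0.2, -0.1, -0.3]
width: 0.0564
```

Request:
{"fn": "step_arm", "kwargs": {"increments": "1.83 1.93 0.13 0 0 -0.134; 1.56 2.16 0.13 0 0 -0.134; 0 0 0 0 0 0; 0 0 0 0 0 0; 0 0 0 0 0 0"}}

```text
time: 11.1
tool_pos: [0.5192, 0.3856, 0.0806]
ee_rot: [-3.14, 0.0, 2.267]
wrist_force: [-0.0, 0.1, 0.1]
width: 0.0565
```

```bash
python3 - <<'E'
from h import *
print(get_obs()['tool_pos'],get_obs()['width'])
crop(snapshot('side'),(290,310,390,390),6,'pics/p3.png',10)
for s in stones('side'): print(s)
for s in stones('wrist'): print(s)
plan((.5188,.3876,.006,130))
E
```

```text
[0.51919543 0.38563764 0.08057374] 0.05648751465724021
((np.float64(335.8), np.float64(346.7)), 90, array([0.4427, 0.1306]))
((np.float64(214.4), np.float64(447.8)), 114, array([0.5207, 0.3881]))
((np.float64(267.0), np.float64(463.9)), 120, array([0.4347, 0.3681]))
((np.float64(222.2), np.float64(194.3)), 680, array([0.4311, 0.3678]))
((np.float64(331.6), np.float64(247.9)), 532, array([0.5189, 0.3878]))
0.07 0.02 3.75 0 0 0; 0.07 0.02 3.75 0 0 0
```

View pics/p3.png

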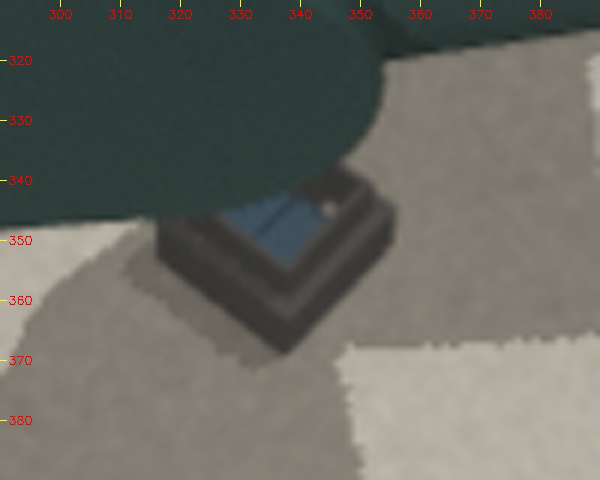

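Request:
{"fn": "step_arm", "kwargs": {"increments": "0.07 0 3.5 0 0 0; 0.07 0 2.5 0 0 0; 0 0 1.5 0 0 0; 0 0 0 0 0 0; 0 0 0 0 0 0"}}

```text
time: 11.75
tool_pos: [0.5189, 0.3885, 0.0064]
ee_rot: [3.141, 0.0, 2.269]
wrist_force: [0.6, 0.8, -0.1]
width: 0.0566
```

Request:
{"fn": "step_arm", "kwargs": {"increments": "0 0 0 0 0 0; 0 0 0 0 0 0; 0 0 0 0 0 0; 0 0 0 0 0 0; 0 0 0 0 0 0", "claw": 1}}

```text
time: 12.25
tool_pos: [0.5186, 0.3886, 0.0059]
ee_rot: [3.141, 0.0, 2.27]
wrist_force: [0.1, -0.2, -0.3]
width: 0.0197
```

Request:
{"fn": "step_arm", "kwargs": {"increments": "0 0 0 0 0 0; 0 0 0 0 0 0; 0 0 -2 0 0 0; 0 0 -2.7 0 0 0; 0 0 -2.7 0 0 0"}}

```text
time: 12.75
tool_pos: [0.518, 0.3882, 0.0796]
ee_rot: [-3.14, -0.0, 2.27]
wrist_force: [0.2, 0.8, -1.2]
width: 0.0134
```

Request:
{"fn": "step_arm", "kwargs": {"increments": "-2.11 -3.12 0 0 0 0.134; -2.51 -2.81 0 0 0 0.134; -2.86 -2.45 0 0 0 0.134; -3.16 -2.04 0 0 0 0.134; -3.41 -1.6 0 0 0 0.134"}}

```text
time: 13.25
tool_pos: [0.4664, 0.206, 0.0795]
ee_rot: [3.141, 0.0, 1.595]
wrist_force: [0.3, -0.1, -0.3]
width: 0.0138
```

Request:
{"fn": "step_arm", "kwargs": {"increments": "-3.59 -1.14 0 0 0 0.134; -3.71 -0.65 0 0 0 0.134; 0 0 0 0 0 0; 0 0 0 0 0 0; 0 0 0 0 0 0"}}

```text
time: 13.75
tool_pos: [0.4467, 0.1357, 0.0798]
ee_rot: [3.141, -0.001, 1.333]
wrist_force: [0.6, 0.4, -0.6]
width: 0.0135
```

```bash
python3 - <<'E'
from h import *
print(get_obs()['tool_pos'],get_obs()['width'])
plan((.4468,.1341,.039,76.4))
for s in stones('side'): print(s)
E
```

```text
[0.44673451 0.13569963 0.07979377] 0.013504733345407575
-0.16 0.04 4.08 0 -0.001 0
((np.float64(329.8), np.float64(325.8)), 53, array([0.4732, 0.0978]))
((np.float64(335.4), np.float64(344.8)), 105, array([0.4451, 0.1274]))
((np.float64(267.0), np.float64(463.9)), 124, array([0.4347, 0.3681]))
```

Request:
{"fn": "step_arm", "kwargs": {"increments": "-0.16 0 2.2 0 0 0; 0 0 1.5 0 0 0; 0 0 0.35 0 0 0; 0 0 0 0 0 0; 0 0 0 0 0 0"}}

```text
time: 14.3
tool_pos: [0.4466, 0.134, 0.0398]
ee_rot: [3.14, -0.001, 1.333]
wrist_force: [-0.2, -0.1, 0.4]
width: 0.0136
```

Request:
{"fn": "step_arm", "kwargs": {"increments": "0 0 0 0 0 0; 0 0 0 0 0 0; 0 0 0 0 0 0; 0 0 0 0 0 0; 0 0 0 0 0 0", "claw": 0.3}}

```text
time: 14.8
tool_pos: [0.446, 0.1333, 0.0392]
ee_rot: [3.141, -0.0, 1.332]
wrist_force: [-0.4, 0.2, 0.2]
width: 0.0328
```

Request:
{"fn": "step_arm", "kwargs": {"increments": "0 0 -2 0 0 0; 0 0 -3 0 0 0; 4 0 0 0 0 0; 4 0 0 0 0 0; 0 0 0 0 0 0", "claw": -0.2}}

```text
time: 15.3
tool_pos: [0.4657, 0.2144, 0.0895]
ee_rot: [3.141, -0.002, 1.336]
wrist_force: [-0.0, -0.5, -0.4]
width: 0.0566
```

```bash
python3 - <<'E'
from h import *
for s in stones('side'): print(s)
print(get_obs()['tool_pos'])
plan((.4325,.368,.08,20))
E
```

```text
((np.float64(267.0), np.float64(464.2)), 129, array([0.4345, 0.3684]))
[0.46491936 0.21239191 0.08895124]
1.8 -0.85 0.11 0 0 0.123; 1.68 -1.06 0.11 0 0 0.123; 1.54 -1.26 0.11 0 0 0.123; 1.37 -1.44 0.11 0 0 0.123; 1.18 -1.6 0.11 0 0 0.123; 0.98 -1.73 0.11 0 0 0.123; 0.76 -1.84 0.11 0 0 0.123; 0.52 -1.92 0.11 0 0 0.123
```

Request:
{"fn": "step_arm", "kwargs": {"increments": "1.8 -0.85 0.11 0 0 0.123; 1.68 -1.06 0.11 0 0 0.123; 1.54 -1.26 0.11 0 0 0.123; 1.37 -1.44 0.11 0 0 0.123; 1.18 -1.6 0.11 0 0 0.123"}}

```text
time: 15.85
tool_pos: [0.4446, 0.3077, 0.0832]
ee_rot: [3.141, 0.001, 0.711]
wrist_force: [-0.2, -0.2, -0.1]
width: 0.0561
```

Request:
{"fn": "step_arm", "kwargs": {"increments": "0.98 -1.73 0.11 0 0 0.123; 0.76 -1.84 0.11 0 0 0.123; 0.52 -1.92 0.11 0 0 0.123; 0 0 0 0 0 0; 0 0 0 0 0 0"}}

```text
time: 16.35
tool_pos: [0.4329, 0.3657, 0.08]
ee_rot: [3.14, 0.001, 0.35]
wrist_force: [0.2, 0.0, 0.1]
width: 0.0565
```

```bash
python3 - <<'E'
from h import *
print(get_obs()['tool_pos'],get_obs()['width'])
for s in stones('side'): print(s)
for s in stones('wrist'): print(s)
crop(snapshot('side'),(290,310,390,390),6,'pics/p4.png',10)
plan((.4325,.368,.006,20),(.4325,.368,.08,20),(.4312,.1379,.08,76.4))
E
```

```text
[0.43285282 0.36565502 0.07995692] 0.056478804183924876
((np.float64(325.3), np.float64(250.6)), 535, array([0.4309, 0.3682]))
0.01 -0.13 3.72 0 0 -0.001; 0.01 -0.13 3.72 0 0 -0.001
0 0 -3.7 0 0 0; 0 0 -3.7 0 0 0
-1 2.7 0 0 0 -0.123; -1.32 2.55 0 0 0 -0.123; -1.63 2.37 0 0 0 -0.123; -1.9 2.16 0 0 0 -0.123; -2.16 1.91 0 0 0 -0.123; -2.37 1.63 0 0 0 -0.123; -2.55 1.32 0 0 0 -0.123; -2.7 1 0 0 0 -0.123
```

View pics/p4.png

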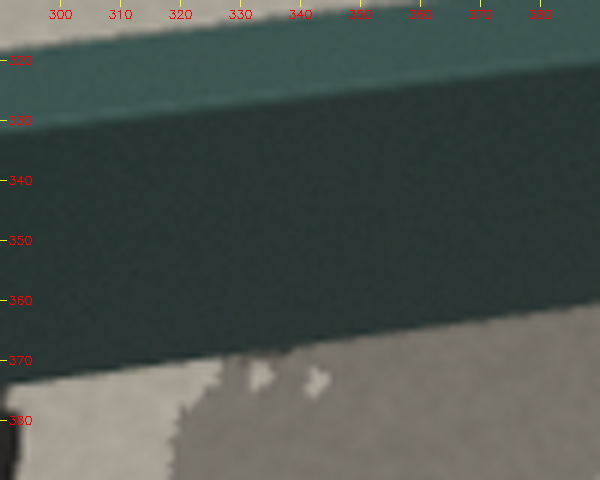

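Request:
{"fn": "step_arm", "kwargs": {"increments": "-0.05 -0.13 3.5 0 0 0; -0.05 -0.13 2.5 0 0 0; 0 0 1.4 0 0 0; 0 0 0 0 0 0; 0 0 0 0 0 0"}}

```text
time: 17.0
tool_pos: [0.4317, 0.369, 0.007]
ee_rot: [-3.142, -0.001, 0.348]
wrist_force: [-0.2, -0.4, 0.6]
width: 0.0563
```

Request:
{"fn": "step_arm", "kwargs": {"increments": "0 0 0 0 0 0; 0 0 0 0 0 0; 0 0 0 0 0 0; 0 0 0 0 0 0; 0 0 0 0 0 0", "claw": 1}}

```text
time: 17.5
tool_pos: [0.4312, 0.3691, 0.0065]
ee_rot: [-3.142, -0.0, 0.348]
wrist_force: [0.1, 1.0, -0.7]
width: 0.0199
```

Request:
{"fn": "step_arm", "kwargs": {"increments": "0 0 0 0 0 0; 0 0 0 0 0 0; 0 0 -2 0 0 0; 0 0 -2.7 0 0 0; 0 0 -2.7 0 0 0"}}

```text
time: 18.0
tool_pos: [0.4306, 0.3687, 0.0804]
ee_rot: [3.141, 0.002, 0.348]
wrist_force: [0.4, -0.7, 0.4]
width: 0.0137
```

Request:
{"fn": "step_arm", "kwargs": {"increments": "-1 2.7 0 0 0 -0.123; -1.32 2.55 0 0 0 -0.123; -1.63 2.37 0 0 0 -0.123; -1.9 2.16 0 0 0 -0.123; -2.16 1.91 0 0 0 -0.123"}}

```text
time: 18.5
tool_pos: [0.4299, 0.2241, 0.0802]
ee_rot: [3.141, 0.0, 0.968]
wrist_force: [1.0, -0.1, 1.2]
width: 0.0134
```

Request:
{"fn": "step_arm", "kwargs": {"increments": "-2.37 1.63 0 0 0 -0.123; -2.55 1.32 0 0 0 -0.123; -2.7 1 0 0 0 -0.123; 0 0 0 0 0 0; 0 0 0 0 0 0"}}

```text
time: 19.0
tool_pos: [0.4296, 0.1389, 0.0804]
ee_rot: [3.141, -0.001, 1.329]
wrist_force: [0.1, 0.0, -1.0]
width: 0.0138
```

```bash
python3 - <<'E'
from h import *
print(get_obs()['tool_pos'],get_obs()['width'])
plan((.4312,.1379,.039,76.4))
for s in stones('side'): print(s)
crop(snapshot('side'),(290,310,390,390),6,'pics/p5.png',10)
E
```

```text
[0.42957741 0.13894285 0.08036824] 0.013752197711278136
-0.07 0.18 4.14 0 -0.001 -0.005
((np.float64(334.5), np.float64(336.4)), 117, array([0.4549, 0.1132]))
((np.float64(338.5), np.float64(347.2)), 45, array([0.4379, 0.129 ]))
```

View pics/p5.png

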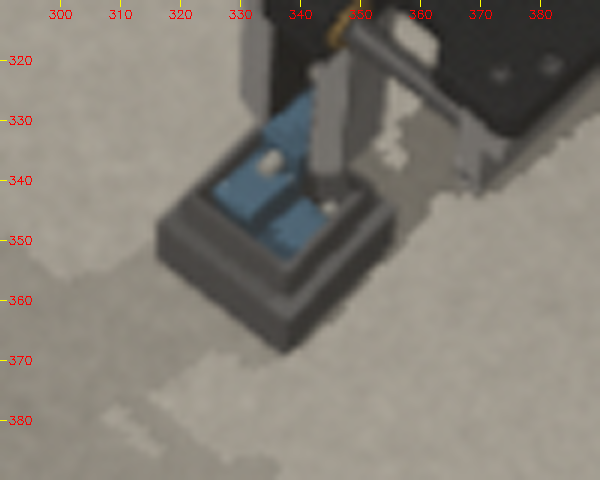

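Request:
{"fn": "step_arm", "kwargs": {"increments": "-0.07 0.18 2.2 0 0 0; 0 0 1.5 0 0 0; 0 0 0.4 0 0 0; 0 0 0 0 0 0; 0 0 0 0 0 0"}}

```text
time: 19.6
tool_pos: [0.4316, 0.1384, 0.04]
ee_rot: [3.141, -0.001, 1.332]
wrist_force: [0.3, 0.6, 0.5]
width: 0.0138
```

Request:
{"fn": "step_arm", "kwargs": {"increments": "0 0 0 0 0 0; 0 0 0 0 0 0; 0 0 0 0 0 0; 0 0 0 0 0 0; 0 0 0 0 0 0", "claw": 0.3}}

```text
time: 20.1
tool_pos: [0.4312, 0.1378, 0.0394]
ee_rot: [3.141, -0.0, 1.332]
wrist_force: [0.5, -0.7, -0.6]
width: 0.0326
```

Request:
{"fn": "step_arm", "kwargs": {"increments": "0 0 -3 0 0 0; 0 0 -4 0 0 0; 0 -0.8 -4 0 0 0; 0 0 0 0 0 0; 0 0 0 0 0 0", "claw": -1}}

```text
time: 20.6
tool_pos: [0.4239, 0.1398, 0.1504]
ee_rot: [3.139, -0.001, 1.332]
wrist_force: [-0.3, 0.3, 0.2]
width: 0.0693
```

Request:
{"fn": "step_arm", "kwargs": {"increments": "0 0 0 0 0 0; 0 0 0 0 0 0; 0 0 0 0 0 0; 0 0 0 0 0 0; 0 0 0 0 0 0"}}

```text
time: 21.1
tool_pos: [0.4231, 0.1396, 0.1488]
ee_rot: [-3.141, 0.0, 1.332]
wrist_force: [0.0, 0.4, -0.0]
width: 0.0939
```

```bash
python3 - <<'E'
from h import *
o=get_obs();print(o['tool_pos'],o['ee_rot'],o['width'])
im=snapshot('wrist');cv2.imwrite('pics/w2.png',im[:,:,::-1])
K=cam('wrist',pose(o)); print(proj(K,(.439,.136,.022)),proj(K,(.615,.147,.026)))
crop(im,(260,180,410,292),5,'pics/w2c.png',10)
E
```

```text
[0.4231152  0.1396457  0.14876473] [-3.14074773e+00  4.29868954e-04  1.33175681e+00] 0.09392132406228725
[348.38490132 231.20501892] [545.76285606 173.66346499]
```

View pics/w2c.png

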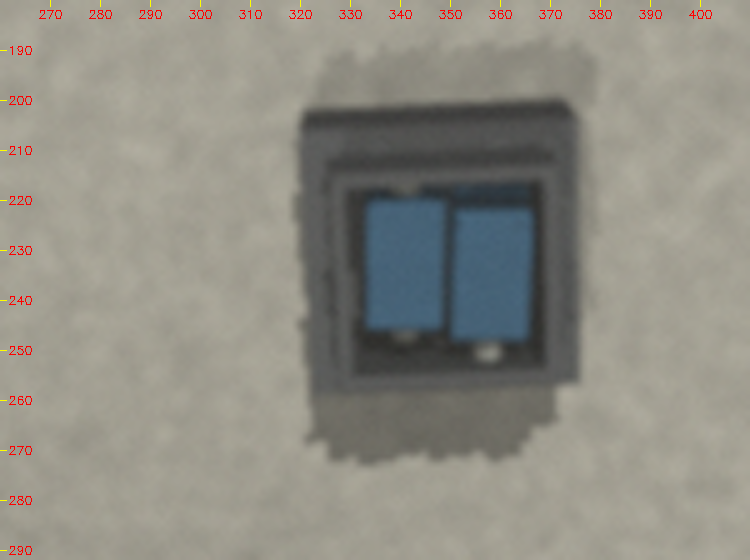

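```bash
python3 - <<'E'
from h import *
o=get_obs();K=cam('wrist',pose(o))
f=lambda p:(260+p[0]/5,180+p[1]/5)
for z,q in[(.022,[(302,128),(577,118),(580,383),(308,393)]),(.036,[(345,180),(545,180),(548,365),(352,375)])]:
    c=np.array([onz(K,f(p),z)[:2] for p in q]); print(c.mean(0),[np.linalg.norm(c[i]-c[i-1]).round(4) for i in range(4)],[np.degrees(np.arctan2(*(c[i]-c[i-1])[::-1])).round(1) for i in range(4)])
im=cv2.imread('pics/w2.png')
crop(im[:,:,::-1],(490,120,610,220),5,'pics/x.png',10)
plan((.6152,.1474,.15,57.5),(.6152,.1474,.008,57.5))
E
```

```text
[0.43900923 0.13555046] [np.float64(0.0501), np.float64(0.0491), np.float64(0.05), np.float64(0.0507)] [np.float64(77.2), np.float64(-11.5), np.float64(-100.9), np.float64(168.6)]
[0.43940596 0.13589481] [np.float64(0.0354), np.float64(0.0344), np.float64(0.0335), np.float64(0.0348)] [np.float64(78.3), np.float64(-13.6), np.float64(-100.9), np.float64(169.5)]
1.06 3.69 -0.02 0 0 0.066; 1.3 3.62 -0.02 0 0 0.066; 1.53 3.52 -0.02 0 0 0.066; 1.76 3.42 -0.02 0 0 0.066; 1.98 3.29 -0.02 0 0 0.066
0 0 3.55 0 0 0; 0 0 3.55 0 0 0; 0 0 3.55 0 0 0; 0 0 3.55 0 0 0
```

Request:
{"fn": "step_arm", "kwargs": {"increments": "1.06 3.69 0 0 0 0.066; 1.3 3.62 0 0 0 0.066; 1.53 3.52 0 0 0 0.066; 1.76 3.42 0 0 0 0.066; 1.98 3.29 0 0 0 0.066"}}

```text
time: 21.65
tool_pos: [0.6168, 0.1473, 0.149]
ee_rot: [-3.141, 0.0, 0.999]
wrist_force: [-0.2, -0.1, 0.6]
width: 0.0939
```

Request:
{"fn": "step_arm", "kwargs": {"increments": "0 0 0 0 0 0; 0 0 0 0 0 0; 0 0 0 0 0 0"}}

```text
time: 21.95
tool_pos: [0.6144, 0.1473, 0.1495]
ee_rot: [-3.141, 0.0, 1.002]
wrist_force: [-0.9, -0.5, 0.2]
width: 0.0941
```

```bash
cat >> h.py <<'E'
def panel(im,C,z,guess,r=35):
    u,v=proj(C,guess).astype(int); g=cv2.cvtColor(im,cv2.COLOR_RGB2GRAY)[v-r:v+r,u-r:u+r]
    return (u,v),g
E
python3 - <<'E'
from h import *
o=get_obs();K=cam('wrist',pose(o));im=snapshot('wrist');cv2.imwrite('pics/w3.png',im[:,:,::-1]);print(o['tool_pos'],o['ee_rot'])
u,v=proj(K,(.6152,.1474,.026)).astype(int);r=36;sub=im[v-r:v+r,u-r:u+r]
g=cv2.cvtColor(sub,cv2.COLOR_RGB2GRAY);print(u,v,np.percentile(g,[5,25,50,75,95]))
# lid dark frame: threshold dark; flood from centre for panel
m=(g<np.percentile(g,50)-0).astype(np.uint8)
mask=np.zeros((g.shape[0]+2,)*2,np.uint8); gb=cv2.GaussianBlur(g,(3,3),0); cv2.floodFill(gb.copy(),mask,(r,r),255,12,12,cv2.FLOODFILL_MASK_ONLY|cv2.FLOODFILL_FIXED_RANGE)
mm=mask[1:-1,1:-1]; c=cv2.findContours(mm,cv2.RETR_EXTERNAL,cv2.CHAIN_APPROX_NONE)[0]; c=max(c,key=cv2.contourArea); R=cv2.minAreaRect(c); b=cv2.boxPoints(R)+[u-r,v-r]; print(R)
w=np.array([onz(K,p,.026)[:2] for p in b]); print(w.mean(0),[(np.linalg.norm(w[i]-w[i-1]).round(4),np.degrees(np.arctan2(*(w[i]-w[i-1])[::-1])).round(1)) for i in range(4)])
plan((.6152,.1474,.008,57.5))
crop(im,(u-50,v-50,u+50,v+50),5,'pics/w3c.png',10)
E
```

```text
[0.61437751 0.14733138 0.14952692] [-3.14126681e+00  1.85231830e-04  1.00246576e+00]
330 231 [ 87.  93. 138. 162. 172.]
((36.5, 37.0), (34.0, 35.0), 90.0)
[0.61457286 0.14716641] [(np.float64(0.0318), np.float64(56.7)), (np.float64(0.0312), np.float64(-32.5)), (np.float64(0.0318), np.float64(-121.7)), (np.float64(0.032), np.float64(147.5))]
0.01 0.02 3.55 0 0 0; 0.01 0.02 3.55 0 0 0; 0.01 0.02 3.55 0 0 0; 0.01 0.02 3.55 0 0 0
```

Request:
{"fn": "step_arm", "kwargs": {"increments": "0 0 4 0 0 0; 0 0 4 0 0 0; 0 0 3.5 0 0 0; 0 0 2.7 0 0 0; 0 0 0 0 0 0"}}

```text
time: 22.5
tool_pos: [0.6106, 0.1468, 0.0032]
ee_rot: [-3.135, 0.006, 1.002]
wrist_force: [0.2, 1.3, -0.0]
width: 0.0938
```

Request:
{"fn": "step_arm", "kwargs": {"increments": "0 0 0 0 0 0; 0 0 0 0 0 0; 0 0 0 0 0 0; 0 0 0 0 0 0; 0 0 0 0 0 0", "claw": 1}}

```text
time: 23.0
tool_pos: [0.6159, 0.1473, 0.0084]
ee_rot: [3.14, -0.001, 1.002]
wrist_force: [-0.6, 0.0, 0.3]
width: 0.0578
```

Request:
{"fn": "step_arm", "kwargs": {"increments": "0 0 0 0 0 0; 0 0 0 0 0 0; 0 0 0 0 0 0; 0 0 0 0 0 0; 0 0 0 0 0 0"}}

```text
time: 23.5
tool_pos: [0.6155, 0.1473, 0.0078]
ee_rot: [3.141, -0.0, 1.002]
wrist_force: [-0.2, -1.0, 3.6]
width: 0.0501
```

Request:
{"fn": "step_arm", "kwargs": {"increments": "0 0 -2 0 0 0; 0 0 -3 0 0 0; 0 0 -3 0 0 0; 0 0 0 0 0 0; 0 0 0 0 0 0"}}

```text
time: 24.0
tool_pos: [0.6154, 0.1472, 0.0872]
ee_rot: [3.141, -0.0, 1.002]
wrist_force: [-0.3, -0.0, -1.1]
width: 0.0498
```

```bash
python3 - <<'E'
from h import *
o=get_obs();print(o['tool_pos'],o['ee_rot'],o['width'])
plan((.4391,.1357,.085,77.5),(.4391,.1357,.048,77.5))
E
```

```text
[0.61535463 0.14724729 0.08716234] [ 3.14110819e+00 -3.40920460e-04  1.00178109e+00] 0.04976464364846858
-2.62 -3.56 0.05 0 0 -0.088; -2.3 -3.77 0.05 0 0 -0.088; -1.96 -3.96 0.05 0 0 -0.088; -1.6 -4.11 0.05 0 0 -0.088
0 0 3.7 0 0 0
```

Request:
{"fn": "step_arm", "kwargs": {"increments": "-2.62 -3.56 0 0 0 -0.088; -2.3 -3.77 0 0 0 -0.088; -1.96 -3.96 0 0 0 -0.088; -1.6 -4.11 0 0 0 -0.088; 0 0 0 0 0 0"}}

```text
time: 24.5
tool_pos: [0.4308, 0.1348, 0.0825]
ee_rot: [-3.131, 0.004, 1.356]
wrist_force: [-0.8, 0.3, -1.3]
width: 0.0501
```

Request:
{"fn": "step_arm", "kwargs": {"increments": "0 0 0 0 0 0; 0 0 0 0 0 0; 0 0 0 0 0 0; 0 0 2 0 0 0; 0 0 0 0 0 0"}}

```text
time: 25.0
tool_pos: [0.4382, 0.1352, 0.065]
ee_rot: [-3.137, 0.002, 1.353]
wrist_force: [-0.7, -0.3, -1.3]
width: 0.0495
```

Request:
{"fn": "step_arm", "kwargs": {"increments": "0 0 0 0 0 0; 0 0 0 0 0 0; 0 0 0 0 0 0"}}

```text
time: 25.3
tool_pos: [0.4398, 0.1357, 0.0681]
ee_rot: [3.14, -0.001, 1.354]
wrist_force: [-0.1, -1.0, -0.2]
width: 0.0497
```

```bash
python3 - <<'E'
from h import *
for _ in range(3):
    o=get_obs();print(o['tool_pos'],o['ee_rot'],o['width']); snapshot('side')
plan((.4391,.1357,.048,77.5),(.4391,.1357,.030,77.5),vmax=.006)
E
```

```text
[0.43979832 0.1356555  0.06813046] [ 3.14016918e+00 -5.72030213e-04  1.35366872e+00] 0.049665201408584506
[0.43965892 0.13564901 0.06805828] [ 3.14024205e+00 -5.35136570e-04  1.35368914e+00] 0.049737639069912236
[0.43950805 0.13563308 0.06795286] [ 3.14039228e+00 -4.72441272e-04  1.35377616e+00] 0.049946651726289905
0 -0.01 0.5 0 0 0; 0 -0.01 0.5 0 0 0; 0 -0.01 0.5 0 0 0; 0 -0.01 0.5 0 0 0
0 0 0.45 0 0 0; 0 0 0.45 0 0 0; 0 0 0.45 0 0 0; 0 0 0.45 0 0 0
```

Request:
{"fn": "step_arm", "kwargs": {"increments": "0 0 1 0 0 0; 0 0 1 0 0 0; 0 0 0.4 0 0 0; 0 0 0.4 0 0 0; 0 0 0 0 0 0"}}

```text
time: 25.95
tool_pos: [0.4383, 0.1355, 0.0383]
ee_rot: [-3.14, 0.001, 1.354]
wrist_force: [0.1, -0.1, -0.6]
width: 0.0498
```

Request:
{"fn": "step_arm", "kwargs": {"increments": "0 0 0.3 0 0 0; 0 0 0.2 0 0 0; 0 0 0.2 0 0 0; 0 0 0.2 0 0 0; 0 0 0 0 0 0"}}

```text
time: 26.45
tool_pos: [0.4388, 0.1355, 0.03]
ee_rot: [-3.141, 0.0, 1.354]
wrist_force: [-1.3, -0.8, -0.4]
width: 0.0498
```

```bash
python3 - <<'E'
from h import *
o=get_obs();print(o['tool_pos'],o['ee_rot'],o['wrist_force'])
E
```

```text
[0.43882561 0.13548921 0.03001951] [-3.14124180e+00  2.06834839e-04  1.35376021e+00] [-1.32432857 -0.84457994 -0.37798693]
```

Request:
{"fn": "step_arm", "kwargs": {"increments": "0 0 0.1 0 0 0; 0 0 0 0 0 0; 0 0 0 0 0 0; 0 0 0 0 0 0; 0 0 0 0 0 0", "claw": -1}}

```text
time: 26.95
tool_pos: [0.4391, 0.1356, 0.0294]
ee_rot: [3.141, -0.0, 1.354]
wrist_force: [-0.3, 0.8, 0.8]
width: 0.0859
```

Request:
{"fn": "step_arm", "kwargs": {"increments": "0 0 0 0 0 0; 0 0 -3 0 0 0; 0 0 -4 0 0 0; 0 0 -4 0 0 0; 0 0 0 0 0 0"}}

```text
time: 27.45
tool_pos: [0.4429, 0.1363, 0.1461]
ee_rot: [3.129, -0.005, 1.354]
wrist_force: [0.6, -0.0, 0.5]
width: 0.0938
```

```bash
cat >> h.py <<'E'
def hz(gx,gy,gz,yaw,a,s):
    """grasp point pose, tool at a deg below horizontal, s=+1: tool x up, -1: tool x down"""
    y,a=np.radians(yaw),np.radians(a); z=np.array([np.cos(a)*np.cos(y),np.cos(a)*np.sin(y),-np.sin(a)])
    h=s*np.array([-np.sin(y),np.cos(y),0]); h=-h if np.cross(h,z)[2]*s<0 else h
    T=np.eye(4);T[:3,:3]=np.c_[np.cross(h,z),h,z];T[:3,3]=np.array([gx,gy,gz])+.0188*z;return T
E
python3 - <<'E'
from h import *
o=get_obs();print(o['tool_pos'],o['ee_rot'],o['joint_positions'],o['width'])
im=snapshot('wrist'); K=cam('wrist',pose(o))
u,v=proj(K,(.439,.1357,.048)).astype(int);print(u,v)
crop(im,(u-60,v-50,u+60,v+50),6,'pics/w4.png',10)
plan(hz(.53,.05,.15,-.7,15,1))
E
```

```text
[0.44293581 0.13632723 0.1460863 ] [ 3.12948973 -0.00505896  1.35393696] [ 1.76115022e-01 -9.81819999e-02  1.67307464e+00  3.84310353e-05
  1.55358242e+00  3.93004593e-01] 0.09384303849915683
324 242
-0.47 0.95 -0.01 -0.068 0.083 0.089; -0.38 0.98 0.02 -0.068 0.083 0.089; -0.3 1.01 0.06 -0.068 0.083 0.089; -0.22 1.03 0.11 -0.068 0.083 0.089; -0.13 1.04 0.16 -0.068 0.083 0.089; -0.06 1.03 0.22 -0.068 0.083 0.089; 0.01 1.02 0.29 -0.068 0.083 0.089; 0.07 0.99 0.36 -0.068 0.083 0.089; 0.13 0.95 0.44 -0.068 0.083 0.089; 0.17 0.91 0.51 -0.068 0.083 0.089; 0.2 0.85 0.59 -0.068 0.083 0.089; 0.22 0.79 0.66 -0.068 0.083 0.089; 0.23 0.73 0.73 -0.068 0.083 0.089
```

View pics/w4.png

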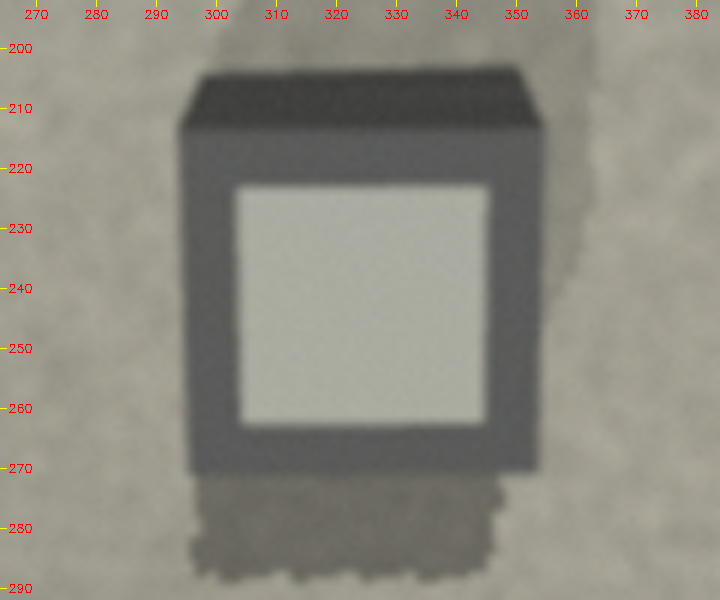

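```bash
python3 - <<'E'
from h import *
plan((.439,.1357,.0035,77.5))
plan((.53,.05,.05,89.3),start=down(.439,.1357,.05,77.5))
E
```

```text
-0.03 -0.08 3.48 0.002 -0.001 0; -0.03 -0.07 3.48 0.002 -0.001 0; -0.02 -0.07 3.48 0.002 -0.001 0; -0.02 -0.06 3.48 0.002 -0.001 0
-2.13 3.58 0 0 0 -0.069; -2.37 3.43 0 0 0 -0.069; -2.6 3.25 0 0 0 -0.069
```

Request:
{"fn": "step_arm", "kwargs": {"increments": "0 0 4 0 0 0; 0 0 4 0 0 0; 0 0 3 0 0 0; 0 0 1.5 0 0 0; 0 0 0.5 0 0 0"}}

```text
time: 28.0
tool_pos: [0.4356, 0.1349, 0.0053]
ee_rot: [-3.134, 0.003, 1.354]
wrist_force: [0.1, 0.0, 0.1]
width: 0.0942
```

Request:
{"fn": "step_arm", "kwargs": {"increments": "0 0 0 0 0 0; 0 0 0 0 0 0; 0 0 0 0 0 0"}}

```text
time: 28.3
tool_pos: [0.44, 0.1357, 0.0105]
ee_rot: [3.139, -0.001, 1.354]
wrist_force: [-0.1, -0.9, 0.2]
width: 0.094
```

Request:
{"fn": "step_arm", "kwargs": {"increments": "0 0 0.4 0 0 0; 0 0 0.2 0 0 0; 0 0 0 0 0 0; 0 0 0 0 0 0; 0 0 0 0 0 0", "claw": 1}}

```text
time: 28.8
tool_pos: [0.4391, 0.1356, 0.0034]
ee_rot: [3.141, -0.0, 1.354]
wrist_force: [-0.3, -0.2, 1.1]
width: 0.0573
```

Request:
{"fn": "step_arm", "kwargs": {"increments": "0 0 0 0 0 0; 0 0 0 0 0 0; 0 0 0 0 0 0; 0 0 0 0 0 0; 0 0 0 0 0 0"}}

```text
time: 29.3
tool_pos: [0.4391, 0.1356, 0.0034]
ee_rot: [3.141, -0.0, 1.354]
wrist_force: [-0.4, 0.6, 0.8]
width: 0.0498
```

Request:
{"fn": "step_arm", "kwargs": {"increments": "0 0 -1 0 0 0; 0 0 -2 0 0 0; 0 0 -2 0 0 0; 0 0 0 0 0 0; 0 0 0 0 0 0"}}

```text
time: 29.8
tool_pos: [0.4389, 0.1356, 0.0532]
ee_rot: [3.141, -0.0, 1.354]
wrist_force: [0.3, -0.8, -3.6]
width: 0.05
```

Request:
{"fn": "step_arm", "kwargs": {"increments": "-1.06 1.79 0 0 0 -0.035; -1.06 1.79 0 0 0 -0.034; -2.37 3.43 0 0 0 -0.069; -1.3 1.63 0 0 0 -0.035; -1.3 1.63 0 0 0 -0.034"}}

```text
time: 30.3
tool_pos: [0.5307, 0.0502, 0.0511]
ee_rot: [-3.138, 0.0, 1.561]
wrist_force: [-0.4, -0.3, -2.6]
width: 0.0495
```

Request:
{"fn": "step_arm", "kwargs": {"increments": "0 0 0 0 0 0; 0 0 0 0 0 0; 0 0 0 0 0 0; 0 0 0 0 0 0; 0 0 0 0 0 0"}}

```text
time: 30.8
tool_pos: [0.5307, 0.0519, 0.0533]
ee_rot: [-3.141, -0.0, 1.562]
wrist_force: [-0.6, 0.7, -3.7]
width: 0.0497
```

Request:
{"fn": "step_arm", "kwargs": {"increments": "0 0 2.5 0 0 0; 0 0 1.5 0 0 0; 0 0 0.6 0 0 0; 0 0 0.35 0 0 0; 0 0 0 0 0 0"}}

```text
time: 31.3
tool_pos: [0.5316, 0.0514, 0.0043]
ee_rot: [3.141, -0.0, 1.561]
wrist_force: [-0.4, -0.8, -2.7]
width: 0.0499
```

Request:
{"fn": "step_arm", "kwargs": {"increments": "0 0 0 0 0 0; 0 0 0 0 0 0; 0 0 0 0 0 0; 0 0 0 0 0 0; 0 0 0 0 0 0", "claw": -1}}

```text
time: 31.8
tool_pos: [0.5315, 0.0512, 0.0042]
ee_rot: [3.141, 0.0, 1.561]
wrist_force: [-0.7, -0.2, -0.3]
width: 0.0863
```

Request:
{"fn": "step_arm", "kwargs": {"increments": "0 0 0 0 0 0; 0 0 -3 0 0 0; 0 0 -4 0 0 0; 0 0 -4 0 0 0; 0 0 -4 0 0 0"}}

```text
time: 32.3
tool_pos: [0.5309, 0.0513, 0.1552]
ee_rot: [-3.141, -0.0, 1.561]
wrist_force: [-0.9, -0.2, -0.4]
width: 0.0938
```

Request:
{"fn": "step_arm", "kwargs": {"increments": "0 0 -3 0 0 0; 0 0 -2 0 0 0; 0 0 0 0 0 0; 0 0 0 0 0 0; 0 0 0 0 0 0"}}

```text
time: 32.8
tool_pos: [0.5303, 0.0512, 0.2016]
ee_rot: [-3.138, 0.0, 1.561]
wrist_force: [-0.7, 0.6, 0.4]
width: 0.0941
```

```bash
python3 - <<'E'
from h import *
o=get_obs();print(o['tool_pos'],o['ee_rot'],o['joint_positions'],o['width'])
im=snapshot('wrist');K=cam('wrist',pose(o))
u,v=proj(K,(.53,.051,.048)).astype(int);r=36;g=cv2.cvtColor(im,cv2.COLOR_RGB2GRAY)[v-r:v+r,u-r:u+r]
mask=np.zeros((2*r+2,)*2,np.uint8); gb=cv2.GaussianBlur(g,(3,3),0); cv2.floodFill(gb.copy(),mask,(r,r),255,12,12,cv2.FLOODFILL_MASK_ONLY|cv2.FLOODFILL_FIXED_RANGE)
c=max(cv2.findContours(mask[1:-1,1:-1],cv2.RETR_EXTERNAL,cv2.CHAIN_APPROX_NONE)[0],key=cv2.contourArea);b=cv2.boxPoints(cv2.minAreaRect(c))+[u-r,v-r]
w=np.array([onz(K,p,.048)[:2] for p in b]); print(w.mean(0),[(np.linalg.norm(w[i]-w[i-1]).round(4),np.degrees(np.arctan2(*(w[i]-w[i-1])[::-1])).round(1)) for i in range(4)])
plan(hz(.40,.05,.15,-.7,15,1)); plan(hz(.40,.05,.15,-.7,15,-1))
E
```

```text
[0.53028305 0.05122498 0.20156183] [-3.13793937e+00  2.56302703e-05  1.56078033e+00] [-1.01240465e-02  5.23946123e-02  1.41542431e+00 -2.61734885e-05
  1.67742702e+00 -1.10740095e-04] 0.09414209882639772
[0.5312173  0.05120741] [(np.float64(0.0314), np.float64(88.9)), (np.float64(0.0312), np.float64(-0.5)), (np.float64(0.0314), np.float64(-89.7)), (np.float64(0.032), np.float64(179.6))]
-0.02 -0.8 0.41 -0.073 0.073 0.094; -0.12 -0.82 0.34 -0.073 0.073 0.094; -0.22 -0.83 0.27 -0.073 0.073 0.094; -0.32 -0.82 0.19 -0.073 0.073 0.094; -0.4 -0.79 0.1 -0.073 0.073 0.094; -0.48 -0.76 0.02 -0.073 0.073 0.094; -0.55 -0.7 -0.07 -0.073 0.073 0.094; -0.6 -0.64 -0.17 -0.073 0.073 0.094; -0.64 -0.57 -0.25 -0.073 0.073 0.094; -0.67 -0.48 -0.34 -0.073 0.073 0.094; -0.69 -0.39 -0.42 -0.073 0.073 0.094; -0.69 -0.29 -0.5 -0.073 0.073 0.094; -0.67 -0.19 -0.56 -0.073 0.073 0.094; -0.64 -0.09 -0.62 -0.073 0.073 0.094
-0.02 -0.8 0.41 -0.073 -0.073 -0.094; 0.09 -0.82 0.34 -0.073 -0.073 -0.094; 0.19 -0.83 0.27 -0.073 -0.073 -0.094; 0.28 -0.83 0.2 -0.073 -0.073 -0.094; 0.37 -0.81 0.11 -0.073 -0.073 -0.094; 0.45 -0.77 0.03 -0.073 -0.073 -0.094; 0.52 -0.73 -0.06 -0.073 -0.073 -0.094; 0.58 -0.67 -0.15 -0.073 -0.073 -0.094; 0.62 -0.6 -0.24 -0.073 -0.073 -0.094; 0.65 -0.52 -0.33 -0.073 -0.073 -0.094; 0.67 -0.43 -0.41 -0.073 -0.073 -0.094; 0.67 -0.33 -0.49 -0.073 -0.073 -0.094; 0.66 -0.23 -0.56 -0.073 -0.073 -0.094; 0.64 -0.13 -0.62 -0.073 -0.073 -0.094
```

```bash
python3 - <<'E'
import numpy as np
from scipy.optimize import least_squares
D=[(.0879,1.3722,.5465,.2044),(.2684,1.3745,.6083,.0984),(-.0982,1.6731,.4601,.1461),(.0524,1.4154,.530,.2016)]
def f(p):
    a,L1,L2,e,h=p
    return [x for j2,j3,r,z in D for x in (a+L1*np.sin(j2)+L2*np.sin(j2+j3)+e*np.cos(j2+j3)-r, h+L1*np.cos(j2)+L2*np.cos(j2+j3)-e*np.sin(j2+j3)-z)]
for x0 in ([0,.4,.4,0,.1],[.1,.4,.4,0.05,.1]):
    s=least_squares(f,x0);print(s.x.round(4),np.abs(s.fun).max())
E
python3 - <<'E'
import sys;sys.path.insert(0,'.')
E
```

```text
[-0.0016  0.4276  0.5039  0.0836 -0.1941] 0.000593773752283866
[-0.0016  0.4276  0.5039  0.0836 -0.1941] 0.0005937737401513488
```

```bash
python3 - <<'E'
from h import *
plan(hz(.53,.05,.25,-.5,15,1))
E
```

```text
-0.01 0.13 -0.31 -0.073 0.073 0.094; 0.03 0.15 -0.3 -0.073 0.073 0.094; 0.06 0.17 -0.29 -0.073 0.073 0.094; 0.1 0.18 -0.27 -0.073 0.073 0.094; 0.14 0.19 -0.25 -0.073 0.073 0.094; 0.17 0.19 -0.22 -0.073 0.073 0.094; 0.2 0.19 -0.2 -0.073 0.073 0.094; 0.23 0.18 -0.17 -0.073 0.073 0.094; 0.26 0.17 -0.14 -0.073 0.073 0.094; 0.28 0.15 -0.1 -0.073 0.073 0.094; 0.3 0.13 -0.07 -0.073 0.073 0.094; 0.32 0.1 -0.04 -0.073 0.073 0.094; 0.33 0.07 -0.01 -0.073 0.073 0.094; 0.33 0.04 0.02 -0.073 0.073 0.094
```

Request:
{"fn": "step_arm", "kwargs": {"increments": "-0.01 0.13 -0.31 -0.073 0.073 0.094; 0.03 0.15 -0.3 -0.073 0.073 0.094; 0.06 0.17 -0.29 -0.073 0.073 0.094; 0.1 0.18 -0.27 -0.073 0.073 0.094; 0.14 0.19 -0.25 -0.073 0.073 0.094"}}

```text
time: 33.35
tool_pos: [0.5374, 0.0504, 0.2182]
ee_rot: [2.859, -0.435, 1.138]
wrist_force: [0.2, -0.9, 0.1]
width: 0.0939
```

Request:
{"fn": "step_arm", "kwargs": {"increments": "0.17 0.19 -0.22 -0.073 0.073 0.094; 0.2 0.19 -0.2 -0.073 0.073 0.094; 0.23 0.18 -0.17 -0.073 0.073 0.094; 0.26 0.17 -0.14 -0.073 0.073 0.094; 0.28 0.15 -0.1 -0.073 0.073 0.094"}}

```text
time: 33.85
tool_pos: [0.5433, 0.0493, 0.2333]
ee_rot: [2.758, -0.94, 0.722]
wrist_force: [0.3, 0.5, -0.8]
width: 0.094
```

Request:
{"fn": "step_arm", "kwargs": {"increments": "0.3 0.13 -0.07 -0.073 0.073 0.094; 0.32 0.1 -0.04 -0.073 0.073 0.094; 0.33 0.07 -0.01 -0.073 0.073 0.094; 0.33 0.04 0.02 -0.073 0.073 0.094; 0 0 0 0 0 0"}}

```text
time: 34.35
tool_pos: [0.5433, 0.0457, 0.2432]
ee_rot: [3.029, -1.265, 0.142]
wrist_force: [-0.4, 0.5, 0.2]
width: 0.0938
```

```bash
python3 - <<'E'
from h import *
snapshot('side');snapshot('side')
o=get_obs();print(o['tool_pos'],pose(o)[:3,:3].round(3),o['joint_positions'])
E
```

```text
[0.54459098 0.04459153 0.24617744] [[ 0.295  0.033  0.955]
 [ 0.043 -0.999  0.022]
 [ 0.954  0.034 -0.296]] [-0.09430849 -0.67643246  2.35244338  0.5189123   0.22665393  0.99225431]
```

```bash
python3 - <<'E'
from h import *
S=cam('scene')
for p in [(128,252),(103,277),(108,350)]: print(onz(S,p,.003).round(3))
plan(hz(.45,.05,.22,90,15,1))
E
```

```text
[ 0.435 -0.342  0.003]
[ 0.498 -0.392  0.003]
[ 0.69  -0.391  0.003]
-0.51 -0.25 -0.73 0.135 0.005 -0.036; -0.5 -0.37 -0.69 0.135 0.005 -0.036; -0.48 -0.48 -0.64 0.135 0.005 -0.036; -0.46 -0.57 -0.57 0.135 0.005 -0.036; -0.43 -0.66 -0.49 0.135 0.005 -0.036; -0.4 -0.74 -0.4 0.135 0.005 -0.036; -0.37 -0.8 -0.3 0.135 0.005 -0.036; -0.34 -0.84 -0.19 0.135 0.005 -0.036; -0.31 -0.87 -0.07 0.135 0.005 -0.036; -0.28 -0.89 0.05 0.135 0.005 -0.036; -0.25 -0.88 0.16 0.135 0.005 -0.036
```

Request:
{"fn": "step_arm", "kwargs": {"increments": "-0.51 -0.25 -0.73 0.135 0.005 -0.036; -0.5 -0.37 -0.69 0.135 0.005 -0.036; -0.48 -0.48 -0.64 0.135 0.005 -0.036; -0.46 -0.57 -0.57 0.135 0.005 -0.036; -0.43 -0.66 -0.49 0.135 0.005 -0.036"}}

```text
time: 34.95
tool_pos: [0.5142, 0.0466, 0.2109]
ee_rot: [-3.088, -1.195, 0.413]
wrist_force: [0.8, 0.3, 0.0]
width: 0.0939
```

Request:
{"fn": "step_arm", "kwargs": {"increments": "-0.4 -0.74 -0.4 0.135 0.005 -0.036; -0.37 -0.8 -0.3 0.135 0.005 -0.036; -0.34 -0.84 -0.19 0.135 0.005 -0.036; -0.31 -0.87 -0.07 0.135 0.005 -0.036; -0.28 -0.89 0.05 0.135 0.005 -0.036"}}

```text
time: 35.45
tool_pos: [0.4756, 0.0665, 0.1987]
ee_rot: [-2.873, -1.25, 0.902]
wrist_force: [0.6, 0.1, 0.3]
width: 0.0937
```

Request:
{"fn": "step_arm", "kwargs": {"increments": "-0.25 -0.88 0.16 0.135 0.005 -0.036; 0 0 0 0 0 0; 0 0 0 0 0 0; 0 0 0 0 0 0"}}

```text
time: 35.85
tool_pos: [0.4665, 0.0734, 0.1963]
ee_rot: [-2.833, -1.261, 0.998]
wrist_force: [-0.2, -1.0, 0.1]
width: 0.0941
```

```bash
python3 - <<'E'
from h import *
o=get_obs();T=pose(o);print(o['tool_pos'],T[:3,:3].round(3),o['joint_positions'].round(3))
plan(hz(.45,.05,.22,90,15,1))
E
```

```text
[0.46649477 0.07340272 0.19631155] [[ 0.165  0.957  0.237]
 [ 0.256 -0.273  0.927]
 [ 0.952 -0.093 -0.29 ]] [-0.704  0.098  1.906  1.098  1.833 -0.469]
0.46 -0.54 -0.47 0.081 0.007 -0.055; 0.49 -0.55 -0.43 0.081 0.007 -0.055; 0.53 -0.55 -0.38 0.081 0.007 -0.055
```

```bash
cat > k.py <<'E'
from h import *
from scipy.optimize import least_squares
P0=np.array([0,.0565,.15,.4276,.504,.0836,.344])
E=lambda ax,t:Ro.from_euler(ax,t).as_matrix()
def fk(q,P,s4=1):
    a,d,h,L1,L2,e,L3=P; B=E('z',q[0]); R2=E('y',q[1]);R3=R2@E('y',q[2]);R5=R3@E('z',s4*q[3])@E('y',q[4]);R6=R5@E('z',q[5]+np.pi/2)
    T=np.eye(4);T[:3,:3]=B@R6;T[:3,3]=B@(np.array([a,d,h])+R2@[0,0,L1]+R3@[e,0,L2]+R5@[0,0,L3]);return T
D=[([-.10308,.08791,1.37221,0,1.68358,-.10309],(.54947,0,.20435),(-3.1395,0,1.5708)),([.43201,.26842,1.37455,.0018,1.50319,.53075],(.52882,.30684,.09841),(-3.13674,.0008,1.47193)),
([.17612,-.09818,1.67307,0,1.55358,.393],(.44294,.13633,.14609),(3.12949,-.00506,1.35394)),([-.01012,.05239,1.41542,0,1.67743,0],(.53028,.05122,.20156),(-3.13794,0,1.56078)),
([-.09431,-.67643,2.35244,.51891,.22665,.99225],(.54459,.04459,.24618),Ro.from_matrix(np.array([[.295,.033,.955],[.043,-.999,.022],[.954,.034,-.296]])).as_euler('xyz')),
([-.704,.098,1.906,1.098,1.833,-.469],(.46649,.0734,.19631),Ro.from_matrix(np.array([[.165,.957,.237],[.256,-.273,.927],[.952,-.093,-.29]])).as_euler('xyz'))]
def err(P,s4): return np.concatenate([np.r_[fk(q,P,s4)[:3,3]-p,.1*(Ro.from_matrix(fk(q,P,s4)[:3,:3]).inv()*Ro.from_euler('xyz',r)).as_rotvec()] for q,p,r in D])
P=least_squares(err,P0,args=(1,)).x
lo=np.array([-3.1,-.76,.27,-1.08,.17,-2.57]);hi=np.array([3.1,2.03,2.55,4.22,2.65,2.57])
def ik(T,q0):
    f=lambda q:np.r_[(fk(q,P)[:3,3]-T[:3,3])*5,(Ro.from_matrix(fk(q,P)[:3,:3]).inv()*Ro.from_matrix(T[:3,:3])).as_rotvec()]
    s=least_squares(f,np.clip(q0,lo+.05,hi-.05),bounds=(lo,hi)); return s.x,np.abs(s.fun).max(),np.minimum(s.x-lo,hi-s.x).min()
E
python3 - <<'E'
from k import *
for s in(1,-1):
    r=least_squares(err,P0,args=(s,));print(s,r.x.round(4),np.abs(r.fun).max())
best=[]
for x in (.4,.45,.5,.55):
  for y in (-.05,.05,.12):
    for yaw in range(0,181,15):
      r=[]
      for s in(1,-1):
        b=None
        for q6 in(-1.5,1.5):
          for q4 in (.5,1.5,2.5):
            q=ik(hz(x,y,.024,yaw,15,s),[np.arctan2(y,x)-.5,.2,1.9,q4,1.5,q6])
            if q[1]<1e-3 and (b is None or q[2]>b[2]): b=q
        r.append(b)
      if all(r): best.append((min(r[0][2],r[1][2]),x,y,yaw,r[0][0].round(2),r[1][0].round(2)))
for b in sorted(best,key=lambda b:-b[0])[:14]: print(*b)
E
```

```text
1 [0.     0.0566 0.1527 0.4488 0.4998 0.1008 0.3505] 7.923998078739057e-05
-1 [ 0.6071  0.0937  0.7752 -0.2064 -0.0742  0.5033 -0.1219] 0.1892482322528723
0.5126289432176474 0.4 0.12 135 [-0.26  0.72  1.5   0.6   2.11 -1.08] [-0.26  0.72  1.5   0.6   2.11  2.06]
0.5093076367653326 0.4 0.05 120 [-0.48  0.67  1.59  0.63  2.06 -1.08] [-0.48  0.67  1.59  0.63  2.06  2.06]
0.5063773014568937 0.4 -0.05 105 [-0.73  0.67  1.59  0.63  2.05 -1.08] [-0.73  0.67  1.59  0.63  2.05  2.06]
0.4876387251943277 0.4 -0.05 120 [-0.62  0.74  1.46  0.51  2.16 -1.15] [-0.62  0.74  1.46  0.51  2.16  1.99]
0.48242213096464015 0.4 0.05 135 [-0.36  0.74  1.46  0.5   2.17 -1.16] [-0.36  0.74  1.46  0.5   2.17  1.99]
0.46416856433719866 0.4 0.05 105 [-0.6   0.59  1.73  0.74  1.93 -1.04] [-0.6   0.59  1.73  0.74  1.93  2.11]
0.4626137160058268 0.4 -0.05 90 [-0.85  0.59  1.74  0.75  1.93 -1.03] [-0.85  0.59  1.74  0.75  1.93  2.11]
0.45707255245605305 0.4 0.12 120 [-0.37  0.64  1.65  0.72  1.98 -1.03] [-0.37  0.64  1.65  0.72  1.98  2.11]
0.4541600107472519 0.45 -0.05 120 [-0.57  0.8   1.34  0.57  2.2  -1.08] [-0.57  0.8   1.34  0.57  2.2   2.06]
0.45217680160644225 0.45 0.12 135 [-0.24  0.79  1.36  0.64  2.15 -1.02] [-0.24  0.79  1.36  0.64  2.15  2.12]
0.446480614966855 0.4 -0.05 60 [-1.08  0.4   2.08  0.97  1.68 -1.02] [-1.08  0.4   2.08  0.97  1.68  2.12]
0.4459116154145235 0.4 0.05 75 [-0.82  0.4   2.07  0.97  1.69 -1.02] [-0.82  0.4   2.07  0.97  1.69  2.12]
0.4443810377574118 0.4 0.05 90 [-0.71  0.5   1.9   0.85  1.81 -1.02] [-0.71  0.5   1.9   0.85  1.81  2.13]
0.44398221578372876 0.4 -0.05 75 [-0.97  0.5   1.91  0.86  1.8  -1.02] [-0.97  0.5   1.91  0.86  1.8   2.13]
```

```bash
python3 - <<'E'
from k import *
for s in (1,-1): print(ik(hz(.42,.05,.024,90,15,s),[-.7,.5,1.9,.85,1.8,-1 if s>0 else 2]))
for z in(.024,.1,.15):
  for s in(1,-1): q=ik(hz(.42,.05,z,90,15,s),[-.7,.5,1.9,.85,1.8,-1 if s>0 else 2]);print(z,s,q[0].round(2),q[1].round(4),q[2].round(2))
plan((.531,.0512,.2,90),(.531,.0512,.0036,90)); plan((.42,.05,.05,90),start=down(.531,.0512,.05,90))
E
```

```text
(array([-0.6854862 ,  0.52409879,  1.8565317 ,  0.87748757,  1.80725097,
       -0.98948416]), np.float64(1.655121817378813e-09), np.float64(0.6934682958820282))
(array([-0.6854862 ,  0.5240988 ,  1.8565317 ,  0.87748757,  1.80725098,
        2.15210849]), np.float64(5.186081564190204e-10), np.float64(0.41789150898605065))
0.024 1 [-0.69  0.52  1.86  0.88  1.81 -0.99] 0.0 0.69
0.024 -1 [-0.69  0.52  1.86  0.88  1.81  2.15] 0.0 0.42
0.1 1 [-0.69  0.37  1.86  0.91  1.9  -0.87] 0.0 0.69
0.1 -1 [-0.69  0.37  1.86  0.91  1.9   2.28] 0.0 0.29
0.15 1 [-0.69  0.28  1.84  0.94  1.97 -0.78] 0.0 0.68
0.15 -1 [-0.69  0.28  1.84  0.94  1.97  2.37] 0.0 0.2
0.08 0.67 -0.06 0.01 -0.128 -0.03; 0.06 0.68 -0.08 0.01 -0.128 -0.03; 0.02 0.68 -0.09 0.01 -0.128 -0.03; -0.01 0.68 -0.1 0.01 -0.128 -0.03; -0.04 0.67 -0.1 0.01 -0.128 -0.03; -0.07 0.67 -0.1 0.01 -0.128 -0.03; -0.11 0.67 -0.1 0.01 -0.128 -0.03; -0.14 0.66 -0.09 0.01 -0.128 -0.03; -0.17 0.66 -0.07 0.01 -0.128 -0.03; -0.2 0.65 -0.06 0.01 -0.128 -0.03
0 0 3.93 0 0 0; 0 0 3.93 0 0 0; 0 0 3.93 0 0 0; 0 0 3.93 0 0 0; 0 0 3.93 0 0 0
-0.04 -3.7 0 0 0 0; -0.04 -3.7 0 0 0 0; -0.04 -3.7 0 0 0 0
```

Request:
{"fn": "step_arm", "kwargs": {"increments": "0.08 0.67 -0.06 0.01 -0.128 -0.03; 0.06 0.68 -0.08 0.01 -0.128 -0.03; 0.02 0.68 -0.09 0.01 -0.128 -0.03; -0.01 0.68 -0.1 0.01 -0.128 -0.03; -0.04 0.67 -0.1 0.01 -0.128 -0.03"}}

```text
time: 36.35
tool_pos: [0.4987, 0.0621, 0.1995]
ee_rot: [3.138, -0.634, 1.422]
wrist_force: [0.7, -0.3, -0.9]
width: 0.094
```

Request:
{"fn": "step_arm", "kwargs": {"increments": "-0.07 0.67 -0.1 0.01 -0.128 -0.03; -0.11 0.67 -0.1 0.01 -0.128 -0.03; -0.14 0.66 -0.09 0.01 -0.128 -0.03; -0.17 0.66 -0.07 0.01 -0.128 -0.03; -0.2 0.65 -0.06 0.01 -0.128 -0.03"}}

```text
time: 36.85
tool_pos: [0.5308, 0.0514, 0.202]
ee_rot: [3.139, 0.005, 1.576]
wrist_force: [0.6, -0.1, -1.0]
width: 0.094
```

Request:
{"fn": "step_arm", "kwargs": {"increments": "0 0 0 0 0 0; 0 0 0 0 0 0; 0 0 0 0 0 0; 0 0 0 0 0 0"}}

```text
time: 37.25
tool_pos: [0.5306, 0.0502, 0.1992]
ee_rot: [-3.138, 0.001, 1.573]
wrist_force: [0.6, -0.3, -0.4]
width: 0.0942
```

```bash
python3 - <<'E'
from h import *
o=get_obs();print(o['tool_pos'],o['ee_rot'],o['joint_positions'].round(2))
plan((.531,.0512,.1,90),(.531,.0512,.0036,90))
E
```

```text
[0.53055631 0.05016934 0.19916086] [-3.13848089e+00  6.74318971e-04  1.57294368e+00] [-0.01  0.05  1.42 -0.    1.67 -0.01]
0.04 0.03 3.31 -0.001 0 0.001; 0.04 0.02 3.31 -0.001 0 0.001; 0.04 0.02 3.31 -0.001 0 0.001
0 0 3.21 0 0 0; 0 0 3.21 0 0 0; 0 0 3.21 0 0 0
```

Request:
{"fn": "step_arm", "kwargs": {"increments": "0.04 0 4 0 0 0; 0.04 0 4 0 0 0; 0.02 0 4 0 0 0; 0 0 4 0 0 0; 0 0 2 0 0 0"}}

```text
time: 37.75
tool_pos: [0.5275, 0.0509, 0.0149]
ee_rot: [-3.132, 0.001, 1.573]
wrist_force: [0.3, -0.5, 0.3]
width: 0.094
```

Request:
{"fn": "step_arm", "kwargs": {"increments": "0 0 1 0 0 0; 0 0 0.5 0 0 0; 0 0 0 0 0 0; 0 0 0 0 0 0; 0 0 0 0 0 0", "claw": 1}}

```text
time: 38.25
tool_pos: [0.5319, 0.0521, 0.0059]
ee_rot: [3.141, 0.002, 1.575]
wrist_force: [0.8, -0.2, -0.2]
width: 0.0576
```

Request:
{"fn": "step_arm", "kwargs": {"increments": "0 0 0 0 0 0; 0 0 0 0 0 0; 0 0 0 0 0 0; 0 0 0 0 0 0; 0 0 0 0 0 0"}}

```text
time: 38.75
tool_pos: [0.5317, 0.0522, 0.0054]
ee_rot: [-3.141, 0.002, 1.576]
wrist_force: [0.1, -0.5, 6.1]
width: 0.0499
```

Request:
{"fn": "step_arm", "kwargs": {"increments": "0 0 -1 0 0 0; 0 0 -2 0 0 0; 0 0 -2 0 0 0; 0 0 0 0 0 0; 0 -2.5 0 0 0 0"}}

```text
time: 39.25
tool_pos: [0.5074, 0.052, 0.0541]
ee_rot: [-3.141, 0.002, 1.575]
wrist_force: [-1.0, -0.1, -2.9]
width: 0.0502
```

Request:
{"fn": "step_arm", "kwargs": {"increments": "0 -2.5 0 0 0 0; 0 -2.5 0 0 0 0; 0 -2.5 0 0 0 0; 0 -1.2 0 0 0 0; 0 0 0 0 0 0"}}

```text
time: 39.75
tool_pos: [0.4169, 0.0518, 0.0534]
ee_rot: [-3.136, 0.001, 1.576]
wrist_force: [-0.8, 0.0, -3.9]
width: 0.0502
```

Request:
{"fn": "step_arm", "kwargs": {"increments": "0 0 0 0 0 0; 0 0 0 0 0 0; 0 0 2 0 0 0; 0 0 1 0 0 0; 0 0 0 0 0 0"}}

```text
time: 40.25
tool_pos: [0.4174, 0.0516, 0.0226]
ee_rot: [-3.134, 0.001, 1.575]
wrist_force: [-0.1, -0.0, -2.6]
width: 0.0501
```

Request:
{"fn": "step_arm", "kwargs": {"increments": "0 0 0 0 0 0; 0 0 0 0 0 0; 0 0 0 0 0 0"}}

```text
time: 40.55
tool_pos: [0.4194, 0.0517, 0.0253]
ee_rot: [-3.14, 0.002, 1.576]
wrist_force: [0.3, -0.4, -2.6]
width: 0.0499
```

Request:
{"fn": "step_arm", "kwargs": {"increments": "0 0 1 0 0 0; 0 0 0.6 0 0 0; 0 0 0.4 0 0 0; 0 0 0 0 0 0; 0 0 0 0 0 0"}}

```text
time: 41.05
tool_pos: [0.4181, 0.0516, 0.0053]
ee_rot: [-3.137, 0.002, 1.576]
wrist_force: [-4.5, 0.1, 5.8]
width: 0.0499
```

Request:
{"fn": "step_arm", "kwargs": {"increments": "0 0 0 0 0 0; 0 0 0 0 0 0; 0 0 0 0 0 0; 0 0 0 0 0 0; 0 0 0 0 0 0", "claw": -1}}

```text
time: 41.55
tool_pos: [0.4186, 0.0516, 0.0044]
ee_rot: [-3.139, 0.002, 1.576]
wrist_force: [0.5, 0.1, -0.3]
width: 0.0867
```

Request:
{"fn": "step_arm", "kwargs": {"increments": "0 0 0 0 0 0; 0 0 -3 0 0 0; 0 0 -4 0 0 0; 0 0 -4 0 0 0; 0 0 -3 0 0 0"}}

```text
time: 42.05
tool_pos: [0.4197, 0.0519, 0.1472]
ee_rot: [-3.142, 0.002, 1.576]
wrist_force: [0.6, 1.6, 0.9]
width: 0.0943
```

Request:
{"fn": "step_arm", "kwargs": {"increments": "0 0 0 0 0 0; 0 0 0 0 0 0; 0 0 0 0 0 0; 0 0 0 0 0 0"}}

```text
time: 42.45
tool_pos: [0.4178, 0.0518, 0.1425]
ee_rot: [-3.135, 0.002, 1.576]
wrist_force: [-0.3, -0.4, -0.2]
width: 0.0939
```

```bash
python3 - <<'E'
from h import *
o=get_obs();print(o['tool_pos'],o['ee_rot'],o['joint_positions'].round(2))
im=snapshot('wrist');K=cam('wrist',pose(o))
u,v=proj(K,(.42,.051,.048)).astype(int);r=36;g=cv2.cvtColor(im,cv2.COLOR_RGB2GRAY)[v-r:v+r,u-r:u+r]
mask=np.zeros((2*r+2,)*2,np.uint8); gb=cv2.GaussianBlur(g,(3,3),0); cv2.floodFill(gb.copy(),mask,(r,r),255,12,12,cv2.FLOODFILL_MASK_ONLY|cv2.FLOODFILL_FIXED_RANGE)
c=max(cv2.findContours(mask[1:-1,1:-1],cv2.RETR_EXTERNAL,cv2.CHAIN_APPROX_NONE)[0],key=cv2.contourArea);b=cv2.boxPoints(cv2.minAreaRect(c))+[u-r,v-r]
w=np.array([onz(K,p,.048)[:2] for p in b]); print(w.mean(0),[(np.linalg.norm(w[i]-w[i-1]).round(4),np.degrees(np.arctan2(*(w[i]-w[i-1])[::-1])).round(1)) for i in range(4)])
g0=np.array([.4195,.0515]); d=np.array([0,-1,0])
plan(hz(.4195,-.06,.12,90.3,15,1),hz(.4195,-.06,.053,90.3,15,1),hz(.4195,.0515,.024,90.3,15,1),vmax=.03)
E
```

```text
[0.41777797 0.05183532 0.14246381] [-3.13454356e+00  1.58259671e-03  1.57559470e+00] [-0.01 -0.18  1.75 -0.    1.58 -0.01]
[0.41788013 0.05069338] [(np.float64(0.0318), np.float64(89.5)), (np.float64(0.0316), np.float64(0.4)), (np.float64(0.0318), np.float64(-88.7)), (np.float64(0.0326), np.float64(-179.5))]
-0.94 0.01 0.28 -0.001 0.131 0; -0.96 0.01 0.15 -0.001 0.131 0; -0.98 0.01 0.02 -0.001 0.131 0; -0.97 0.01 -0.1 -0.001 0.131 0; -0.95 0.01 -0.23 -0.001 0.131 0; -0.91 0.01 -0.35 -0.001 0.131 0; -0.86 0.01 -0.47 -0.001 0.131 0; -0.79 0.01 -0.58 -0.001 0.131 0; -0.71 0.01 -0.67 -0.001 0.131 0; -0.61 0.01 -0.76 -0.001 0.131 0
-2.16 0 0.58 0 0 0; -2.16 0 0.58 0 0 0; -2.16 0 0.58 0 0 0
0.02 0.01 2.88 0 0 0; 0.02 0.01 2.88 0 0 0; 0.02 0.01 2.88 0 0 0; 0.02 0.01 2.88 0 0 0
```

Request:
{"fn": "step_arm", "kwargs": {"increments": "-0.94 0 0.28 0 0.131 0; -0.96 0 0.15 0 0.131 0; -0.98 0 0.02 0 0.131 0; -0.97 0 -0.1 0 0.131 0; -0.95 0 -0.23 0 0.131 0"}}

```text
time: 43.0
tool_pos: [0.4193, 0.0042, 0.1309]
ee_rot: [-3.14, -0.658, 1.573]
wrist_force: [-1.1, 0.5, -0.3]
width: 0.0942
```

Request:
{"fn": "step_arm", "kwargs": {"increments": "-0.91 0 -0.35 0 0.131 0; -0.86 0 -0.47 0 0.131 0; -0.79 0 -0.58 0 0.131 0; -0.71 0 -0.67 0 0.131 0; -0.61 0 -0.76 0 0.131 0"}}

```text
time: 43.5
tool_pos: [0.4194, -0.0429, 0.1164]
ee_rot: [-3.129, -1.314, 1.561]
wrist_force: [-0.1, 0.5, -0.6]
width: 0.0941
```

Request:
{"fn": "step_arm", "kwargs": {"increments": "0 0 0 0 0 0; 0 0 0 0 0 0; 0 0 0 0 0 0; 0 0 0 0 0 0"}}

```text
time: 43.9
tool_pos: [0.4197, -0.0415, 0.1187]
ee_rot: [3.139, -1.304, 1.579]
wrist_force: [-0.2, 0.2, 0.1]
width: 0.094
```

```bash
python3 - <<'E'
from h import *
o=get_obs();print(o['tool_pos'],pose(o)[:3,:3].round(3),o['joint_positions'].round(2))
plan(hz(.4185,-.06,.053,90.2,15,1),hz(.4185,.051,.0235,90.2,15,1),vmax=.03)
E
```

```text
[ 0.41973275 -0.04154867  0.11871643] [[-0.002  1.    -0.006]
 [ 0.264  0.006  0.965]
 [ 0.965  0.001 -0.264]] [-0.83  0.44  1.68  0.82  2.06 -0.87]
-2.27 -0.04 0.61 -0.001 0.002 0; -2.27 -0.04 0.61 -0.001 0.002 0; -2.27 -0.04 0.6 -0.001 0.002 0
0.01 0.01 2.87 0 0 0; 0.01 0.01 2.87 0 0 0; 0.01 0.01 2.87 0 0 0; 0.01 0.01 2.87 0 0 0
```

Request:
{"fn": "step_arm", "kwargs": {"increments": "-2.27 -0.04 0.61 0 0.002 0; -2.27 -0.04 0.61 0 0 0; -2.27 -0.04 0.6 0 0 0; 0 0 0 0 0 0; 0 0 0 0 0 0"}}

```text
time: 44.4
tool_pos: [0.4183, -0.0418, 0.0481]
ee_rot: [-3.138, -1.309, 1.573]
wrist_force: [-0.5, -0.9, 1.2]
width: 0.0941
```

Request:
{"fn": "step_arm", "kwargs": {"increments": "0 0 2.9 0 0 0; 0 0 2.9 0 0 0; 0 0 2 0 0 0; 0 0 0 0 0 0; 0 0 0 0 0 0"}}

```text
time: 44.9
tool_pos: [0.4179, 0.0332, 0.0273]
ee_rot: [-3.137, -1.309, 1.572]
wrist_force: [0.6, -0.5, -0.1]
width: 0.0939
```

Request:
{"fn": "step_arm", "kwargs": {"increments": "0 0 0 0 0 0; 0 0 0 0 0 0; 0 0 0 0 0 0"}}

```text
time: 45.2
tool_pos: [0.418, 0.0326, 0.0265]
ee_rot: [-3.133, -1.31, 1.566]
wrist_force: [0.8, -0.7, 0.4]
width: 0.0942
```

```bash
python3 - <<'E'
from h import *
o=get_obs();print(o['tool_pos'],pose(o)[:3,:3].round(3),o['joint_positions'].round(2))
plan(hz(.4185,.051,.0235,90.2,15,1),vmax=.02)
E
```

```text
[0.41798975 0.03257741 0.02654933] [[ 0.001  1.    -0.004]
 [ 0.258  0.004  0.966]
 [ 0.966 -0.002 -0.258]] [-0.74  0.54  1.81  0.84  1.86 -0.99]
0.09 0.03 1.87 0 0 -0.001; 0.09 0.03 1.87 0 0 -0.001
```

Request:
{"fn": "step_arm", "kwargs": {"increments": "0.09 0 1.9 0 0 0; 0.09 0 1.4 0 0 0; 0 0 0.45 0 0 0; 0 0 0 0 0 0; 0 0 0 0 0 0"}}

```text
time: 45.7
tool_pos: [0.4172, 0.0705, 0.0186]
ee_rot: [-3.13, -1.311, 1.565]
wrist_force: [0.0, 0.0, -0.8]
width: 0.0943
```

Request:
{"fn": "step_arm", "kwargs": {"increments": "0 0 0 0 0 0; 0 0 0 0 0 0; 0 0 0 0 0 0; 0 0 0 0 0 0; 0 0 0 0 0 0", "claw": 1}}

```text
time: 46.2
tool_pos: [0.4174, 0.07, 0.0186]
ee_rot: [-3.13, -1.31, 1.564]
wrist_force: [-0.3, -0.6, -0.7]
width: 0.0573
```

Request:
{"fn": "step_arm", "kwargs": {"increments": "0 0 0 0 0 0; 0 0 0 0 0 0; 0 0 0 0 0 0; 0 0 0 0 0 0; 0 0 0 0 0 0"}}

```text
time: 46.7
tool_pos: [0.4175, 0.07, 0.0185]
ee_rot: [-3.131, -1.31, 1.565]
wrist_force: [0.5, -0.4, -0.8]
width: 0.0498
```

```bash
python3 - <<'E'
from h import *
o=get_obs();print(o['tool_pos'],pose(o)[:3,:3].round(3),o['joint_positions'].round(2),o['width'],o['wrist_force'])
print((pose(o)@[0,0,-.0188,1])[:3])
im=snapshot('side'); S=cam('side'); print(proj(S,(.42,.05,.024)))
crop(im,(270,210,420,310),5,'pics/g.png',10)
E
```

```text
[0.41751013 0.0700473  0.01854423] [[ 0.002  1.    -0.005]
 [ 0.258  0.004  0.966]
 [ 0.966 -0.003 -0.258]] [-0.68  0.52  1.86  0.87  1.81 -0.99] 0.04980843543125933 [ 0.53770442 -0.41465829 -0.84320418]
[0.41760527 0.05188243 0.02338866]
[368.32331495 313.96114794]
```

Request:
{"fn": "step_arm", "kwargs": {"increments": "0.97 0 -0.26 0 0 0; 1.93 0 -0.52 0 0 0; 1.93 0 -0.52 0 0 0; 0.97 0 -0.26 0 0 0; 0 0 0 0 0 0"}}

```text
time: 47.25
tool_pos: [0.4178, 0.0697, 0.0793]
ee_rot: [-3.139, -1.308, 1.573]
wrist_force: [0.3, -0.5, -2.8]
width: 0.0497
```

Request:
{"fn": "step_arm", "kwargs": {"increments": "0 0 0 0 0 0.07; 0 0 0 0 0 0.131; 0 0 0 0 0 0.131; 0 0 0 0 0 0.131; 0 0 0 0 0 0.131"}}

```text
time: 47.75
tool_pos: [0.417, 0.0703, 0.0776]
ee_rot: [-2.009, -0.919, 0.363]
wrist_force: [-0.1, -0.7, -2.5]
width: 0.0497
```

```bash
python3 - <<'E'
from h import *
o=get_obs();print(o['tool_pos'],pose(o)[:3,:3].round(3),o['joint_positions'].round(2),o['width'],o['wrist_force'])
E
```

```text
[0.41702157 0.07027883 0.07759345] [[ 0.567  0.824 -0.006]
 [ 0.215 -0.141  0.966]
 [ 0.795 -0.549 -0.258]] [-0.68  0.4   1.87  0.9   1.88 -0.3 ] 0.04965682558171819 [-0.05518706 -0.69255507 -2.50218176]
```

Request:
{"fn": "step_arm", "kwargs": {"increments": "0 0 0 0 0 0.131; 0 0 0 0 0 0.131; 0 0 0 0 0 0.131; 0 0 0 0 0 0.131; 0 0 0 0 0 0.131"}}

```text
time: 48.25
tool_pos: [0.417, 0.0703, 0.0776]
ee_rot: [-1.844, -0.3, 0.089]
wrist_force: [-0.1, 0.3, -2.3]
width: 0.0502
```

Request:
{"fn": "step_arm", "kwargs": {"increments": "0 0 0 0 0 0.131; 0 0 0 0 0 0.131; 0 0 0 0 0 0.131; 0 0 0 0 0 0.131; 0 0 0 0 0 0.131"}}

```text
time: 48.75
tool_pos: [0.417, 0.0703, 0.0776]
ee_rot: [-1.847, 0.332, -0.086]
wrist_force: [-0.8, 0.3, -2.7]
width: 0.0498
```

Request:
{"fn": "step_arm", "kwargs": {"increments": "0 0 0 0 0 0.131; 0 0 0 0 0 0.131; 0 0 0 0 0 0.131; 0 0 0 0 0 0.131; 0 0 0 0 0 0.131"}}

```text
time: 49.25
tool_pos: [0.417, 0.0703, 0.0776]
ee_rot: [-2.028, 0.948, -0.374]
wrist_force: [-0.6, 0.6, -2.5]
width: 0.0496
```

Request:
{"fn": "step_arm", "kwargs": {"increments": "0 0 0 0 0 0.131; 0 0 0 0 0 0.131; 0 0 0 0 0 0.131; 0 0 0 0 0 0.131; 0 0 0 0 0 0.059"}}

```text
time: 49.75
tool_pos: [0.417, 0.0703, 0.0775]
ee_rot: [3.107, 1.31, -1.6]
wrist_force: [0.6, -0.1, -3.7]
width: 0.0499
```

```bash
python3 - <<'E'
from h import *
o=get_obs();print(o['tool_pos'],pose(o)[:3,:3].round(3),o['joint_positions'].round(2),o['width'],o['wrist_force'])
crop(snapshot('side'),(290,210,450,330),5,'pics/g2.png',10)
E
```

```text
[0.41702622 0.07025785 0.07754771] [[-0.008 -1.    -0.006]
 [-0.258 -0.004  0.966]
 [-0.966  0.009 -0.258]] [-0.68  0.4   1.87  0.9   1.88  2.25] 0.049902335890372934 [ 0.55254026 -0.10201779 -3.69015574]
```

View pics/g2.png

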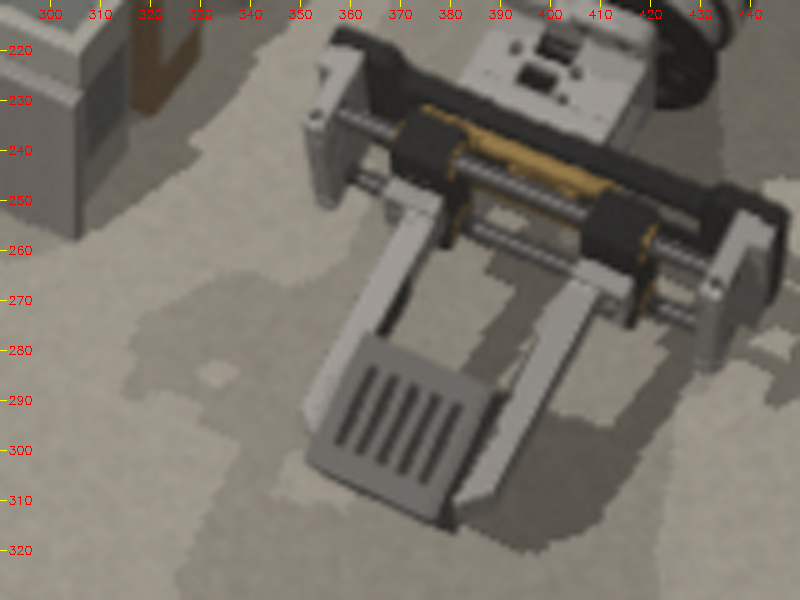

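Request:
{"fn": "step_arm", "kwargs": {"increments": "0 0 0 0 -0.035 0; 0 0 0 0 -0.035 0; 0 0 0 0 0 0; 2 0 0.4 0 0 0; 1.2 0 0.23 0 0 0"}}

```text
time: 50.3
tool_pos: [0.4172, 0.0702, 0.0448]
ee_rot: [3.12, 1.381, -1.587]
wrist_force: [-0.5, 0.2, -2.7]
width: 0.0498
```

Request:
{"fn": "step_arm", "kwargs": {"increments": "0.6 0 0.12 0 0 0; 0.4 0 0.08 0 0 0; 0 0 0 0 0 0; 0 0 0 0 0 0; 0 0 0 0 0 0"}}

```text
time: 50.8
tool_pos: [0.4176, 0.0701, 0.0362]
ee_rot: [3.129, 1.38, -1.579]
wrist_force: [-0.7, 0.8, -2.5]
width: 0.0498
```

```bash
python3 - <<'E'
from h import *
o=get_obs();T=pose(o);print(o['tool_pos'],T[:3,:3].round(3),o['joint_positions'].round(2),o['width'],o['wrist_force'],(T@[0,0,-.0188,1])[:3])
g0=(T@[0,0,-.0188,1])[:3]
a=np.degrees(np.arcsin(-T[2,2])); t0=a+15
def rel(t): t=np.radians(t); return np.array([0,-(25*np.cos(t)-24.6*np.sin(t)),24.6*np.cos(t)+25*np.sin(t)])/1000
w=[];R=T[:3,:3]
dz=rel(t0)[2]-g0[2]; pts=[g0+[0,0,dz]]+[g0+[0,0,dz]+rel(t)-rel(t0) for t in(20,14,9,4,0)]
prev=g0
for p in pts: print((R.T@(p-prev)*100).round(2),p.round(4)); prev=p
E
```

```text
[0.41762001 0.07007036 0.03620989] [[-0.001 -1.    -0.005]
 [-0.19  -0.005  0.982]
 [-0.982  0.002 -0.19 ]] [-0.69  0.54  1.85  0.91  1.87  2.15] 0.04982134248491025 [-0.71261647  0.80522596 -2.4813002 ] [0.4177153  0.05161194 0.03977608]
[ 0.66 -0.    0.13] [0.4177 0.0516 0.0331]
[ 0.2  0.  -0.3] [0.4177 0.0483 0.0317]
[ 0.23  0.   -0.28] [0.4177 0.045  0.0299]
[ 0.22  0.   -0.22] [0.4177 0.0425 0.0282]
[ 0.23  0.   -0.2 ] [0.4177 0.0401 0.0263]
[ 0.2   0.   -0.14] [0.4177 0.0383 0.0246]
```

Request:
{"fn": "step_arm", "kwargs": {"increments": "0.35 0 0.07 0 0 0; 0.3 0 0.06 0 0 0; 0.1 0 -0.05 0 0 0; 0.1 0 -0.15 0 0 0; 0.1 0 -0.1 0 0 0"}}

```text
time: 51.3
tool_pos: [0.4171, 0.0675, 0.029]
ee_rot: [3.128, 1.387, -1.579]
wrist_force: [0.9, 5.5, 7.2]
width: 0.05
```

Request:
{"fn": "step_arm", "kwargs": {"increments": "0.12 0 -0.14 0 0 0; 0.11 0 -0.14 0 0 0; 0.11 0 -0.11 0 0 0; 0.11 0 -0.11 0 0 0; 0 0 0 0 0 0"}}

```text
time: 51.8
tool_pos: [0.4167, 0.0625, 0.0274]
ee_rot: [3.13, 1.392, -1.576]
wrist_force: [0.7, 5.9, 10.7]
width: 0.0498
```

```bash
python3 - <<'E'
from h import *
o=get_obs();T=pose(o);print(o['tool_pos'],o['width'],o['wrist_force'],(T@[0,0,-.0188,1])[:3])
im=snapshot('side');cv2.imwrite('pics/g3f.png',im[:,:,::-1])
crop(im,(290,240,450,350),5,'pics/g3.png',10)
E
```

```text
[0.41671619 0.06247918 0.02739402] 0.04984689940417554 [ 0.70913138  5.87259603 10.73626006] [0.41684399 0.04398023 0.03074256]
```

Request:
{"fn": "step_arm", "kwargs": {"increments": "0.15 0 -0.1 0 0 0; 0.15 0 -0.1 0 0 0; 0.15 0 -0.1 0 0 0; 0.1 0 -0.1 0 0 0; 0.1 0 -0.05 0 0 0"}}

```text
time: 52.35
tool_pos: [0.4166, 0.0571, 0.0221]
ee_rot: [3.13, 1.393, -1.575]
wrist_force: [1.1, 7.9, 11.7]
width: 0.0501
```

Request:
{"fn": "step_arm", "kwargs": {"increments": "0.1 0 -0.05 0 0 0; 0.1 0 -0.05 0 0 0; 0 0 0 0 0 0; 0 0 0 0 0 0"}}

```text
time: 52.75
tool_pos: [0.4166, 0.0557, 0.0203]
ee_rot: [3.13, 1.392, -1.576]
wrist_force: [0.3, 8.0, 11.9]
width: 0.0496
```

```bash
python3 - <<'E'
from h import *
o=get_obs();T=pose(o);print(o['tool_pos'],o['width'],o['wrist_force'],(T@[0,0,-.0188,1])[:3],o['ee_rot'])
E
```

```text
[0.41662867 0.0557222  0.02030133] 0.04957514740027559 [ 0.25721939  7.97655042 11.93204398] [0.41675982 0.03722123 0.02363849] [ 3.12967311  1.3923291  -1.57581923]
```

Request:
{"fn": "step_arm", "kwargs": {"increments": "0 0 0 0 0 0; 0 0 0 0 0 0; 0 0 0 0 0 0; 0 0 0 0 0 0; 0 0 0 0 0 0", "claw": -1}}

```text
time: 53.25
tool_pos: [0.4175, 0.0538, 0.0159]
ee_rot: [3.123, 1.38, -1.584]
wrist_force: [-0.3, 0.3, 0.8]
width: 0.0864
```

```bash
python3 - <<'E'
from h import *
o=get_obs();T=pose(o);print(o['tool_pos'],o['width'],o['wrist_force'],(T@[0,0,-.0188,1])[:3])
a=snapshot('side');b=snapshot('scene');p=(.417,.037,.024)
ua=proj(cam('side'),p).astype(int);ub=proj(cam('scene'),p).astype(int);print(ua,ub)
crop(a,(ua[0]-50,ua[1]-40,ua[0]+50,ua[1]+40),4,'pics/t1.png',10);crop(b,(ub[0]-50,ub[1]-40,ub[0]+50,ub[1]+40),4,'pics/t2.png',10)
t=np.hstack([cv2.imread('pics/t1.png'),cv2.imread('pics/t2.png')]);cv2.imwrite('pics/m1.png',t)
E
```

```text
[0.4174726 0.0537721 0.0158553] 0.08644477211241655 [-0.25908292  0.31493121  0.80049689] [0.41756633 0.03531332 0.01941968]
[372 309] [300 204]
```

View pics/m1.png

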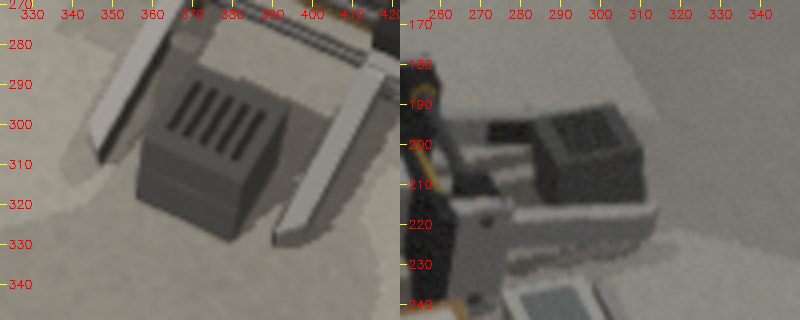

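```bash
python3 - <<'E'
from h import *
K=cam('side')
c=np.array([onz(K,p,.048)[:2] for p in [(370.3,285.3),(394,293.5),(382.8,309.5),(358.3,301.5)]]);print(c.mean(0),[(np.linalg.norm(c[i]-c[i-1]).round(4),np.degrees(np.arctan2(*(c[i]-c[i-1])[::-1])).round(1)) for i in range(4)])
T=pose(); A=T.copy(); A[:3,3]=T[:3,3]-.11*T[:3,2]; B=A.copy(); B[2,3]+=.12
plan(A,B,down(.45,-.10,.22,0),vmax=.05)
# in case of the other yaw
plan(down(.45,-.10,.22,-90),start=B)
E
```

```text
[0.41800078 0.0256908 ] [(np.float64(0.0432), np.float64(-93.3)), (np.float64(0.0459), np.float64(-173.3)), (np.float64(0.0418), np.float64(86.8)), (np.float64(0.0462), np.float64(8.4))]
0 0 -3.67 0 0 0; 0 0 -3.67 0 0 0; 0 0 -3.67 0 0 0
-3.93 0.01 -0.76 0 0 0; -3.93 0.01 -0.76 0 0 0; -3.93 0.01 -0.76 0 0 0
-0.36 -0.21 -0.38 -0.071 0.071 -0.086; -0.31 -0.21 -0.42 -0.071 0.071 -0.086; -0.26 -0.2 -0.46 -0.071 0.071 -0.086; -0.21 -0.19 -0.49 -0.071 0.071 -0.086; -0.16 -0.17 -0.51 -0.071 0.071 -0.086; -0.11 -0.15 -0.53 -0.071 0.071 -0.086; -0.06 -0.12 -0.55 -0.071 0.071 -0.086; -0.01 -0.08 -0.56 -0.071 0.071 -0.086; 0.04 -0.04 -0.56 -0.071 0.071 -0.086; 0.08 0.01 -0.56 -0.071 0.071 -0.086; 0.11 0.05 -0.55 -0.071 0.071 -0.086; 0.15 0.1 -0.53 -0.071 0.071 -0.086; 0.17 0.15 -0.51 -0.071 0.071 -0.086; 0.19 0.21 -0.49 -0.071 0.071 -0.086; 0.21 0.26 -0.46 -0.071 0.071 -0.086
-0.54 -0.32 -0.57 0.001 0.138 0; -0.45 -0.32 -0.64 0.001 0.138 0; -0.36 -0.32 -0.7 0.001 0.138 0; -0.26 -0.32 -0.74 0.001 0.138 0; -0.16 -0.32 -0.77 0.001 0.138 0; -0.05 -0.32 -0.78 0.001 0.138 0; 0.06 -0.32 -0.78 0.001 0.138 0; 0.17 -0.32 -0.76 0.001 0.138 0; 0.27 -0.32 -0.73 0.001 0.138 0; 0.37 -0.32 -0.69 0.001 0.138 0
```

Request:
{"fn": "step_arm", "kwargs": {"increments": "0 0 -1.5 0 0 0; 0 0 -3 0 0 0; 0 0 -4 0 0 0; 0 0 -2.5 0 0 0; 0 0 0 0 0 0"}}

```text
time: 53.85
tool_pos: [0.4193, -0.0583, 0.0372]
ee_rot: [-3.141, 1.376, -1.57]
wrist_force: [0.7, 0.3, -0.6]
width: 0.0937
```

Request:
{"fn": "step_arm", "kwargs": {"increments": "-3.93 0 -0.76 0 0 0; -3.93 0 -0.76 0 0 0; -3.93 0 -0.76 0 0 0; 0 0 0 0 0 0; 0 0 0 0 0 0", "claw": 1}}

```text
time: 54.35
tool_pos: [0.4182, -0.0539, 0.157]
ee_rot: [3.127, 1.379, -1.58]
wrist_force: [0.4, 1.1, -0.7]
width: 0.0577
```

Request:
{"fn": "step_arm", "kwargs": {"increments": "-0.36 -0.21 -0.38 -0.071 0.071 -0.086; -0.31 -0.21 -0.42 -0.071 0.071 -0.086; -0.26 -0.2 -0.46 -0.071 0.071 -0.086; -0.21 -0.19 -0.49 -0.071 0.071 -0.086; -0.16 -0.17 -0.51 -0.071 0.071 -0.086"}}

```text
time: 54.85
tool_pos: [0.4286, -0.0694, 0.1761]
ee_rot: [-2.719, 0.908, -0.727]
wrist_force: [-0.3, 0.4, -0.1]
width: 0.0173
```

Request:
{"fn": "step_arm", "kwargs": {"increments": "-0.11 -0.15 -0.53 -0.071 0.071 -0.086; -0.06 -0.12 -0.55 -0.071 0.071 -0.086; -0.01 -0.08 -0.56 -0.071 0.071 -0.086; 0.04 -0.04 -0.56 -0.071 0.071 -0.086; 0.08 0.01 -0.56 -0.071 0.071 -0.086"}}

```text
time: 55.35
tool_pos: [0.4396, -0.0848, 0.1971]
ee_rot: [-2.859, 0.423, -0.374]
wrist_force: [0.4, 1.0, -0.2]
width: 0.0004
```

Request:
{"fn": "step_arm", "kwargs": {"increments": "0.11 0.05 -0.55 -0.071 0.071 -0.086; 0.15 0.1 -0.53 -0.071 0.071 -0.086; 0.17 0.15 -0.51 -0.071 0.071 -0.086; 0.19 0.21 -0.49 -0.071 0.071 -0.086; 0.21 0.26 -0.46 -0.071 0.071 -0.086"}}

```text
time: 55.85
tool_pos: [0.4504, -0.1, 0.2181]
ee_rot: [-3.141, 0.008, 0.006]
wrist_force: [-0.2, 0.1, -0.7]
width: 0.0002
```

Request:
{"fn": "step_arm", "kwargs": {"increments": "0 0 0 0 0 0; 0 0 0 0 0 0; 0 0 0 0 0 0"}}

```text
time: 56.15
tool_pos: [0.4504, -0.1003, 0.2184]
ee_rot: [-3.137, 0.01, -0.0]
wrist_force: [-0.2, -0.3, -0.3]
width: -0.0
```

```bash
python3 - <<'E'
from h import *
o=get_obs();print(o['tool_pos'],o['ee_rot'],o['joint_positions'].round(2),o['width'])
plan((.615,-.149,.20,0))
E
```

```text
[ 0.45039542 -0.10032285  0.21841006] [-3.13700777e+00  1.01311588e-02 -2.92698239e-04] [-0.34 -0.11  1.54  0.    1.72  1.23] -1.2743050112588568e-05
4.12 1.22 0.41 -0.001 0.003 0; 4.12 1.22 0.42 -0.001 0.003 0; 4.12 1.22 0.44 -0.001 0.003 0; 4.12 1.22 0.45 -0.001 0.003 0
```

Request:
{"fn": "step_arm", "kwargs": {"increments": "4.12 1.22 0.41 0 0.003 0; 4.12 1.22 0.42 0 0.003 0; 4.12 1.22 0.44 0 0.003 0; 4.12 1.22 0.45 0 0.003 0; 0 0 0 0 0 0"}}

```text
time: 56.65
tool_pos: [0.6179, -0.1506, 0.1945]
ee_rot: [-3.135, 0.004, -0.001]
wrist_force: [-0.1, 0.4, -1.2]
width: 0.0007
```

Request:
{"fn": "step_arm", "kwargs": {"increments": "0 0 0 0 0 0; 0 0 0 0 0 0; 0 0 0 0 0 0"}}

```text
time: 56.95
tool_pos: [0.6149, -0.1486, 0.2039]
ee_rot: [-3.139, -0.007, 0.001]
wrist_force: [0.1, 0.5, 0.3]
width: 0.0006
```

```bash
python3 - <<'E'
from h import *
o=get_obs();print(o['tool_pos'],o['ee_rot']);K=cam('wrist',pose(o));im=snapshot('wrist');cv2.imwrite('pics/row.png',im[:,:,::-1])
for x in(.625,.64):
  print(x)
  for y in np.arange(-.275,-.015,.003):
    u,v=proj(K,(x,y,.096)).round().astype(int); print(f'{y:.3f}({u},{v}):'+','.join(map(str,im[v,u])) if 0<=u<640 and 0<=v<480 else '-',end=' ')
E
```

```text
[ 0.61486318 -0.14859504  0.2038899 ] [-3.13920185e+00 -7.34606767e-03  8.60176591e-04]
0.625
-0.275(478,227):117,114,106 -0.272(475,227):119,115,107 -0.269(471,227):144,140,138 -0.266(467,227):164,161,156 -0.263(464,227):158,154,150 -0.260(460,227):64,63,61 -0.257(457,227):145,116,79 -0.254(453,227):159,125,84 -0.251(450,227):195,188,168 -0.248(446,227):202,197,182 -0.245(443,227):203,199,183 -0.242(439,227):205,203,187 -0.239(436,227):204,208,192 -0.236(432,227):204,200,184 -0.233(429,227):204,204,188 -0.230(425,227):203,198,182 -0.227(422,227):206,200,185 -0.224(418,227):150,119,81 -0.221(415,227):154,124,83 -0.218(411,227):116,94,64 -0.215(408,227):99,81,59 -0.212(404,227):65,56,45 -0.209(401,227):64,57,45 -0.206(397,227):86,82,72 -0.203(394,226):191,192,180 -0.200(390,226):190,191,179 -0.197(386,226):120,126,123 -0.194(383,226):123,128,126 -0.191(379,226):121,126,124 -0.188(376,226):120,125,123 -0.185(372,226):117,121,120 -0.182(369,226):118,125,121 -0.179(365,226):120,126,123 -0.176(362,226):121,126,124 -0.173(358,226):150,152,147 -0.170(355,226):190,192,180 -0.167(351,226):186
[... 3038 characters left out ...]
(262,209):99,88,73 -0.089(259,209):77,78,72 -0.086(255,209):77,77,72 -0.083(252,209):83,83,78 -0.080(248,209):86,86,79 -0.077(245,209):85,86,79 -0.074(241,209):109,110,102 -0.071(237,209):190,192,180 -0.068(234,209):190,191,179 -0.065(230,209):119,125,121 -0.062(227,209):118,124,121 -0.059(223,209):120,126,123 -0.056(220,209):119,125,122 -0.053(216,209):120,126,122 -0.050(212,209):120,125,123 -0.047(209,209):119,125,122 -0.044(205,209):121,126,123 -0.041(202,209):128,134,129 -0.038(198,209):193,193,182 -0.035(195,209):193,192,181 -0.032(191,209):77,77,73 -0.029(187,209):166,163,160 -0.026(184,209):175,169,167 -0.023(180,209):178,174,161 -0.020(177,209):180,177,164 -0.017(173,209):180,177,162
```

Request:
{"fn": "step_arm", "kwargs": {"increments": "0.7 0.05 3 0 0.007 0; 0 0 3 0 0 0; 0 0 2 0 0 0; 0 0 0 0 0 0; 0 0 0 0 0 0"}}

```text
time: 57.5
tool_pos: [0.6231, -0.1487, 0.124]
ee_rot: [-3.139, -0.014, 0.001]
wrist_force: [-0.5, -0.8, 0.8]
width: 0.0004
```

Request:
{"fn": "step_arm", "kwargs": {"increments": "0 0 0 0 0 0; 0 0 0 0 0 0; 0 0 0 0 0 0"}}

```text
time: 57.8
tool_pos: [0.624, -0.1491, 0.1242]
ee_rot: [-3.14, -0.015, 0.001]
wrist_force: [-0.1, 0.9, 0.7]
width: 0.0005
```

Request:
{"fn": "step_arm", "kwargs": {"increments": "0 0 1.5 0 -0.015 0; 0 0 2 0 0 0; 0 0 2 0 0 0; 0 0 0 0 0 0; 0 0 0 0 0 0"}}

```text
time: 58.3
tool_pos: [0.623, -0.1485, 0.0665]
ee_rot: [-3.138, 0.004, 0.001]
wrist_force: [0.1, -0.1, -0.4]
width: 0.0006
```

Request:
{"fn": "step_arm", "kwargs": {"increments": "0 0 2 0 0 0; 0 0 2 0 0 0; 0 0 1 0 0 0; 0 0 0 0 0 0; 0 0 0 0 0 0"}}

```text
time: 58.8
tool_pos: [0.624, -0.1488, 0.0187]
ee_rot: [-3.139, 0.001, 0.001]
wrist_force: [-0.0, 0.2, 0.2]
width: 0.0003
```

Request:
{"fn": "step_arm", "kwargs": {"increments": "0 0 0 0 0 0; 0 0 0 0 0 0; 0 0 0 0 0 0"}}

```text
time: 59.1
tool_pos: [0.6238, -0.1487, 0.0185]
ee_rot: [-3.139, 0.001, 0.001]
wrist_force: [0.3, -0.0, 0.8]
width: 0.0004
```

Request:
{"fn": "step_arm", "kwargs": {"increments": "0 0 0 0 0 0; 0 0 0 0 0 0; 0 0 0 0 0 0; 0 0 0 0 0 0; 0 0 0 0 0 0", "claw": 0.5}}

```text
time: 59.6
tool_pos: [0.6235, -0.1487, 0.0178]
ee_rot: [-3.139, 0.002, 0.001]
wrist_force: [0.3, -0.8, 1.5]
width: 0.0233
```

Request:
{"fn": "step_arm", "kwargs": {"increments": "0 0.04 0 0 0 0; 0 -0.04 0 0 0 0; 0 0 0 0 0 0; 0 0 0 0 0 0; 0 0 0 0 0 0", "claw": 0}}

```text
time: 60.1
tool_pos: [0.6234, -0.1487, 0.0177]
ee_rot: [-3.139, 0.002, 0.001]
wrist_force: [0.1, -0.8, 1.9]
width: 0.0468
```

Request:
{"fn": "step_arm", "kwargs": {"increments": "0 0 0 0 0 0; 0 0 0 0 0 0; 0 0 0 0 0 0; 0 0 0 0 0 0; 0 0 0 0 0 0"}}

```text
time: 60.6
tool_pos: [0.6234, -0.1487, 0.0176]
ee_rot: [-3.139, 0.002, 0.001]
wrist_force: [-0.7, -1.6, 0.9]
width: 0.0469
```

Request:
{"fn": "step_arm", "kwargs": {"increments": "0 0 0 0 0 0; 0 0 0 0 0 0; 0 0 0 0 0 0; 0 0 -2 0 0 0; 0 0 -4 0 0 0", "claw": 0.4}}

```text
time: 61.1
tool_pos: [0.6202, -0.1475, 0.0731]
ee_rot: [-3.135, 0.012, 0.001]
wrist_force: [1.0, -1.0, -0.3]
width: 0.0281
```

Request:
{"fn": "step_arm", "kwargs": {"increments": "0 0 -4 0 0 0; 0 0 -4 0 0 0; 0 0 -4 0 0 0; 0 0 0 0 0 0; 0 0 0 0 0 0", "claw": -1}}

```text
time: 61.6
tool_pos: [0.6242, -0.1491, 0.1989]
ee_rot: [-3.14, -0.0, 0.001]
wrist_force: [-0.0, -1.1, -0.7]
width: 0.0644
```

Request:
{"fn": "step_arm", "kwargs": {"increments": "0 0 0 0 0 0; 0 0 0 0 0 0; 0 0 0 0 0 0"}}

```text
time: 61.9
tool_pos: [0.6229, -0.1488, 0.1954]
ee_rot: [-3.138, 0.006, 0.001]
wrist_force: [0.0, 0.1, -0.3]
width: 0.0888
```

```bash
cat >> h.py <<'E'
def edges(im,K,pts):
    P=np.array([im[tuple(proj(K,p).round().astype(int)[::-1])] for p in pts],float); d=np.abs(np.diff(cv2.blur(P,(1,1)),axis=0)).sum(1); return [(pts[i].round(4)[:2].tolist(),int(d[i])) for i in range(len(d)) if d[i]>60]
E
python3 - <<'E'
from h import *
o=get_obs();print(o['tool_pos'],o['ee_rot'],o['width']);K=cam('wrist',pose(o));im=snapshot('wrist');cv2.imwrite('pics/row2.png',im[:,:,::-1])
for x in (.615,.64):
  print([(round(a[1],4),d) for a,d in edges(im,K,[np.array([x,y,.096]) for y in np.arange(-.275,-.015,.001)])])
for y in(-.24,-.205,-.09,-.055):
  print(y,[(round(a[0],4),d) for a,d in edges(im,K,[np.array([x,y,.096]) for x in np.arange(.585,.68,.001)])])
plan((.45,-.06,.2,45),(.418,.03,.16,90),vmax=.05)
E
```

```text
[ 0.62290831 -0.14882864  0.19536637] [-3.13756523e+00  5.74677092e-03  1.34441252e-03] 0.08882286302995787
[(-0.268, 68), (-0.259, 88), (-0.258, 141), (-0.232, 159), (-0.225, 98), (-0.224, 77), (-0.218, 81), (-0.192, 79), (-0.185, 86), (-0.184, 75), (-0.179, 139), (-0.176, 95), (-0.12, 92), (-0.115, 77), (-0.114, 65), (-0.108, 89), (-0.107, 86), (-0.082, 65), (-0.081, 110), (-0.073, 106), (-0.067, 162), (-0.041, 79), (-0.04, 99), (-0.034, 236), (-0.032, 70), (-0.031, 103)]
[(-0.27, 125), (-0.268, 81), (-0.225, 143), (-0.224, 65), (-0.185, 91), (-0.124, 85), (-0.114, 119), (-0.108, 72), (-0.107, 93), (-0.082, 86), (-0.081, 135), (-0.074, 73), (-0.073, 127), (-0.068, 82), (-0.067, 98), (-0.041, 83), (-0.04, 90), (-0.036, 66), (-0.035, 131), (-0.034, 125), (-0.032, 74), (-0.031, 164)]
-0.24 [(0.585, 91), (0.586, 80), (0.592, 90), (0.601, 62), (0.606, 80), (0.607, 76), (0.637, 71), (0.638, 109), (0.644, 95), (0.661, 84), (0.662, 92), (0.675, 65), (0.677, 131)]
-0.205 [(0.594, 98), (0.597, 71), (0.601, 78), (0.637, 79), (0.638, 106), (0.643, 100), (0.644, 125), (0.662, 68), (0.676, 64), (0.677, 88)]
-0.09 [(0.599, 65), (0.605, 92), (0.641, 194), (0.662, 78), (0.663, 63), (0.677, 66), (0.679, 95)]
-0.055 [(0.607, 78), (0.642, 89), (0.643, 84), (0.65, 127), (0.675, 131), (0.677, 67)]
-2.88 -1.49 -0.05 -0.001 0.001 -0.131; -2.67 -1.85 -0.05 -0.001 0.001 -0.131; -2.4 -2.18 -0.06 -0.001 0.001 -0.131; -2.1 -2.47 -0.06 -0.001 0.001 -0.131; -1.76 -2.73 -0.06 -0.001 0.001 -0.131; -1.39 -2.93 -0.07 -0.001 0.001 -0.131
0.68 -1.44 0.67 0 0 -0.131; 0.87 -1.34 0.67 0 0 -0.131; 1.03 -1.21 0.67 0 0 -0.131; 1.18 -1.07 0.67 0 0 -0.131; 1.31 -0.9 0.67 0 0 -0.131; 1.42 -0.72 0.67 0 0 -0.131
```

Request:
{"fn": "step_arm", "kwargs": {"increments": "-2.88 -1.49 0 0 0 -0.131; -2.67 -1.85 0 0 0 -0.131; -2.4 -2.18 0 0 0 -0.131; -2.1 -2.47 0 0 0 -0.131; -1.76 -2.73 0 0 0 -0.131"}}

```text
time: 62.45
tool_pos: [0.4779, -0.0745, 0.1974]
ee_rot: [-3.137, 0.001, 0.662]
wrist_force: [0.8, -0.3, -0.5]
width: 0.0939
```

Request:
{"fn": "step_arm", "kwargs": {"increments": "-1.39 -2.93 0 0 0 -0.131; 0.68 -1.44 0.67 0 0 -0.131; 0.87 -1.34 0.67 0 0 -0.131; 1.03 -1.21 0.67 0 0 -0.131; 1.18 -1.07 0.67 0 0 -0.131"}}

```text
time: 62.95
tool_pos: [0.4282, 0.0003, 0.171]
ee_rot: [-3.138, -0.002, 1.317]
wrist_force: [0.1, -0.2, 0.5]
width: 0.094
```

Request:
{"fn": "step_arm", "kwargs": {"increments": "1.31 -0.9 0.67 0 0 -0.131; 1.42 -0.72 0.67 0 0 -0.131; 0 0 0 0 0 0; 0 0 0 0 0 0; 0 0 0 0 0 0"}}

```text
time: 63.45
tool_pos: [0.4186, 0.0291, 0.1586]
ee_rot: [-3.14, -0.002, 1.571]
wrist_force: [0.2, -0.0, -0.1]
width: 0.094
```

```bash
python3 - <<'E'
from h import *
o=get_obs();print(o['tool_pos'],o['ee_rot'],o['width']);K=cam('wrist',pose(o));im=snapshot('wrist');cv2.imwrite('pics/w6.png',im[:,:,::-1])
for y in(.02,.03,.04):
  print('y',y,[(round(a[0],4),d) for a,d in edges(im,K,[np.array([x,y,.048]) for x in np.arange(.37,.47,.001)])])
for x in(.402,.418,.434):
  print('x',x,[(round(a[1],4),d) for a,d in edges(im,K,[np.array([x,y,.048]) for y in np.arange(-.03,.09,.001)])])
g=cv2.cvtColor(im,cv2.COLOR_RGB2GRAY);u,v=proj(K,(.418,.03,.048)).astype(int);print(u,v)
s=g[v-60:v+60,u-60:u+60]; print(cv2.resize(s,(30,30),interpolation=cv2.INTER_AREA))
E
```

```text
[0.41857687 0.02914017 0.158642  ] [-3.14010447e+00 -2.37139009e-03  1.57100351e+00] 0.0940365880252554
y 0.02 [(0.386, 74), (0.401, 67), (0.407, 65), (0.409, 68), (0.414, 109), (0.418, 72), (0.421, 67), (0.422, 71), (0.426, 69), (0.434, 70), (0.441, 88)]
y 0.03 [(0.384, 62), (0.385, 61), (0.398, 65), (0.401, 99), (0.414, 107), (0.422, 67), (0.426, 67), (0.43, 66), (0.433, 101), (0.44, 88)]
y 0.04 [(0.387, 68), (0.388, 67), (0.402, 102), (0.406, 66), (0.409, 78), (0.414, 115), (0.422, 72), (0.426, 119), (0.433, 73)]
x 0.402 [(-0.012, 75), (0.037, 69), (0.062, 90), (0.063, 76)]
x 0.418 [(-0.012, 90), (0.062, 77), (0.063, 81)]
x 0.434 [(0.003, 69), (0.004, 91), (0.028, 69), (0.062, 64), (0.063, 86)]
330 235
[[154 155 161 159 156 152 148 152 157 154 157 160 157 158 155 158 158 156
  156 157 161 157 157 160 160 159 160 160 162 167]
 [154 154 160 158 156 156 154 155 155 151 153 155 145 144 146 148 147 148
  145 148 148 146 147 146 150 162 162 163 158 161]
 [156 158 159 155 152 161 160 156 157 156 154 144 138 138 137 140 141 142
  138 140 141 139 137 141 142 160 163 166 160 161]
 [154 158 
[... 2665 characters left out ...]
108 108 108 108 107 111
  135 160 158 159 154 155 157 158 161 157 154 163]
 [160 160 160 157 154 157 117 111 113 112 111 108 109 109 108 104 106 109
  154 162 158 163 160 158 158 161 161 162 161 164]
 [160 158 158 160 157 160 138 132 129 128 131 131 132 129 130 129 132 136
  157 159 159 161 162 162 158 157 159 158 160 159]
 [162 161 161 162 161 160 160 158 159 158 161 162 159 159 161 159 159 166
  161 158 159 162 162 158 160 158 163 158 157 157]
 [159 159 156 158 163 159 159 161 163 158 162 163 161 160 161 163 162 159
  163 162 160 158 158 159 158 156 158 159 159 161]
 [154 156 156 162 161 160 156 158 158 159 163 162 159 161 161 159 160 161
  163 160 157 159 156 157 161 157 163 161 162 159]]
```

Request:
{"fn": "step_arm", "kwargs": {"increments": "0 -0.2 4 0 0 0; 0 0 4 0 0 0; 0 0 4 0 0 0; 0 0 2 0 0 0; 0 0 0.5 0 0 0"}}

```text
time: 64.0
tool_pos: [0.4137, 0.0297, 0.0106]
ee_rot: [-3.134, -0.003, 1.571]
wrist_force: [0.5, 0.5, 0.6]
width: 0.0941
```

Request:
{"fn": "step_arm", "kwargs": {"increments": "0 0 0 0 0 0; 0 0 0 0 0 0; 0 0 0 0 0 0"}}

```text
time: 64.3
tool_pos: [0.4175, 0.0299, 0.0152]
ee_rot: [3.14, -0.003, 1.573]
wrist_force: [0.9, -0.2, 0.0]
width: 0.0942
```

```bash
python3 - <<'E'
from h import *
o=get_obs();print(o['tool_pos'],o['ee_rot'],o['width'])
plan((.4166,.0287,.007,90))
plan((.53,-.1495,.037,89),(.53,-.1495,.0095,89),(.595,-.1495,.0095,89),start=down(.4166,.0287,.037,90))
E
```

```text
[0.41754783 0.0298926  0.01520347] [ 3.13989180e+00 -2.52279307e-03  1.57297282e+00] 0.09415968580407673
-0.12 -0.1 0.82 0.002 -0.003 0.002
-3.56 2.27 0 0 0 0.003; -3.56 2.28 0 0 0 0.003; -3.55 2.29 0 0 0 0.003; -3.54 2.31 0 0 0 0.003; -3.53 2.32 0 0 0 0.003
0 0 2.75 0 0 0
0.06 3.25 0 0 0 0; 0.06 3.25 0 0 0 0
```

Request:
{"fn": "step_arm", "kwargs": {"increments": "-0.12 -0.05 0.5 0 0 0; 0 0 0.35 0 0 0; 0 0 0 0 0 0; 0 0 0 0 0 0; 0 0 0 0 0 0", "claw": 1}}

```text
time: 64.8
tool_pos: [0.4154, 0.029, 0.0049]
ee_rot: [-3.14, -0.003, 1.573]
wrist_force: [0.2, -0.4, 0.6]
width: 0.0574
```

Request:
{"fn": "step_arm", "kwargs": {"increments": "0 0 0 0 0 0; 0 0 0 0 0 0; 0 0 0 0 0 0; 0 0 0 0 0 0; 0 0 0 0 0 0"}}

```text
time: 65.3
tool_pos: [0.4156, 0.029, 0.0049]
ee_rot: [-3.14, -0.003, 1.573]
wrist_force: [0.8, 0.9, -0.6]
width: 0.0496
```

Request:
{"fn": "step_arm", "kwargs": {"increments": "0 0 -1 0 0 0; 0 0 -2 0 0 0; 0 0 0 0 0 0; 0 0 0 0 0 0; 0 0 0 0 0 0"}}

```text
time: 65.8
tool_pos: [0.4144, 0.0289, 0.0339]
ee_rot: [-3.137, -0.003, 1.573]
wrist_force: [-0.4, 0.5, -3.6]
width: 0.0497
```

Request:
{"fn": "step_arm", "kwargs": {"increments": "-2 1.3 0 0 0 0; -3.56 2.27 0 0 0 0; -3.56 2.28 0 0 0 0; -3.55 2.29 0 0 0 0; -3.54 2.31 0 0 0 0.005"}}

```text
time: 66.3
tool_pos: [0.5201, -0.1341, 0.0327]
ee_rot: [-3.137, -0.004, 1.568]
wrist_force: [0.6, -0.0, -2.6]
width: 0.05
```

Request:
{"fn": "step_arm", "kwargs": {"increments": "-1.53 1 0 0 0 0.01; 0 0 0 0 0 0; 0 0 0 0 0 0; 0 0 0 0 0 0; 0 0 0 0 0 0"}}

```text
time: 66.8
tool_pos: [0.5295, -0.147, 0.0338]
ee_rot: [-3.138, -0.003, 1.56]
wrist_force: [-0.6, -0.2, -2.9]
width: 0.05
```

```bash
python3 - <<'E'
from h import *
o=get_obs();print(o['tool_pos'],o['ee_rot'],o['width'],o['wrist_force'])
plan((.53,-.1495,.0095,89),(.595,-.1495,.0095,89))
E
```

```text
[ 0.52950917 -0.14704515  0.03377732] [-3.13849691 -0.00331857  1.5597356 ] 0.04999698073974939 [-0.5752606  -0.19830462 -2.86455042]
-0.25 0.06 2.43 -0.003 -0.003 0.006
0.06 3.25 0 0 0 0; 0.06 3.25 0 0 0 0
```

Request:
{"fn": "step_arm", "kwargs": {"increments": "-0.25 0.06 1.5 0 0 0; 0 0 1.1 0 0 0; 0 0 0 0 0 0; 0 0 0 0 0 0; 0 1.5 0 0 0 0"}}

```text
time: 67.3
tool_pos: [0.5442, -0.1506, 0.0075]
ee_rot: [-3.137, -0.003, 1.558]
wrist_force: [-0.0, -1.5, -2.8]
width: 0.05
```

Request:
{"fn": "step_arm", "kwargs": {"increments": "0.06 2 0 0 0 0; 0.06 2 0 0 0 0; 0 1 0 0 0 0; 0 0 0 0 0 0; 0 0 0 0 0 0"}}

```text
time: 67.8
tool_pos: [0.595, -0.1502, 0.0076]
ee_rot: [-3.138, -0.003, 1.558]
wrist_force: [-0.9, 0.3, -2.2]
width: 0.0499
```

```bash
python3 - <<'E'
from h import *
o=get_obs();print(o['tool_pos'],o['ee_rot'],o['width'],o['wrist_force'])
E
```

```text
[ 0.59501254 -0.15024239  0.00758084] [-3.13785394e+00 -3.01473827e-03  1.55848794e+00] 0.049896653181696754 [-0.87519336  0.34956583 -2.19599629]
```

Request:
{"fn": "step_arm", "kwargs": {"increments": "0 0 0.15 0 0 0; 0 0 0.12 0 0 0; 0 0 0 0 0 0; 0 0 0 0 0 0; 0 0 0 0 0 0"}}

```text
time: 68.3
tool_pos: [0.5956, -0.1503, 0.0053]
ee_rot: [-3.139, -0.003, 1.558]
wrist_force: [1.0, -0.0, -3.5]
width: 0.0503
```

Request:
{"fn": "step_arm", "kwargs": {"increments": "0 0 0 0 0 0; 0 0 0 0 0 0; 0 0 0 0 0 0; 0 0 0 0 0 0; 0 0 0 0 0 0", "claw": -0.4}}

```text
time: 68.8
tool_pos: [0.596, -0.1504, 0.0055]
ee_rot: [-3.14, -0.003, 1.558]
wrist_force: [1.1, -0.3, -0.7]
width: 0.0658
```

Request:
{"fn": "step_arm", "kwargs": {"increments": "0 0 -1.5 0 0 0; 0 0 -3 0 0 0; 0 0 -4 0 0 0; 0 0 -4 0 0 0; 0 0 0 0 0 0"}}

```text
time: 69.3
tool_pos: [0.6002, -0.1521, 0.1399]
ee_rot: [3.129, 0.002, 1.558]
wrist_force: [1.0, -0.2, 1.3]
width: 0.0658
```

```bash
python3 - <<'E'
from h import *
o=get_obs();print(o['tool_pos'],o['ee_rot'],o['width'],o['wrist_force'])
plan((.53,-.150,.13,0),(.53,-.150,.012,0))
E
```

```text
[ 0.60021504 -0.15208901  0.13988349] [3.12881038e+00 2.22675971e-03 1.55842790e+00] 0.06579247053945647 [ 1.02947916 -0.24941283  1.31920022]
0.01 -0.59 0.07 0.001 -0.001 0.13; -0.07 -0.58 0.08 0.001 -0.001 0.13; -0.14 -0.57 0.08 0.001 -0.001 0.13; -0.21 -0.55 0.08 0.001 -0.001 0.13; -0.28 -0.51 0.08 0.001 -0.001 0.13; -0.35 -0.47 0.08 0.001 -0.001 0.13; -0.4 -0.42 0.08 0.001 -0.001 0.13; -0.46 -0.37 0.08 0.001 -0.001 0.13; -0.5 -0.31 0.08 0.001 -0.001 0.13; -0.53 -0.24 0.08 0.001 -0.001 0.13; -0.56 -0.17 0.08 0.001 -0.001 0.13; -0.58 -0.09 0.08 0.001 -0.001 0.13
0 0 3.93 0 0 0; 0 0 3.93 0 0 0; 0 0 3.93 0 0 0
```

Request:
{"fn": "step_arm", "kwargs": {"increments": "0 -0.59 0 0 0 0.13; -0.07 -0.58 0 0 0 0.13; -0.14 -0.57 0 0 0 0.13; -0.21 -0.55 0 0 0 0.13; -0.28 -0.51 0 0 0 0.13", "claw": 1}}

```text
time: 69.8
tool_pos: [0.5663, -0.1498, 0.1305]
ee_rot: [-3.138, -0.001, 0.903]
wrist_force: [0.5, -1.0, -0.1]
width: 0.0292
```

Request:
{"fn": "step_arm", "kwargs": {"increments": "-0.35 -0.47 0 0 0 0.13; -0.4 -0.42 0 0 0 0.13; -0.46 -0.37 0 0 0 0.13; -0.5 -0.31 0 0 0 0.13; -0.53 -0.24 0 0 0 0.13"}}

```text
time: 70.3
tool_pos: [0.5371, -0.1489, 0.1305]
ee_rot: [-3.138, 0.001, 0.253]
wrist_force: [0.2, 0.5, 0.2]
width: 0.0007
```

Request:
{"fn": "step_arm", "kwargs": {"increments": "-0.56 -0.17 0 0 0 0.13; -0.58 -0.09 0 0 0 0.13; 0 0 0 0 0 0; 0 0 0 0 0 0; 0 0 0 0 0 0"}}

```text
time: 70.8
tool_pos: [0.526, -0.1486, 0.1304]
ee_rot: [-3.139, 0.002, 0.0]
wrist_force: [0.3, 0.7, -0.3]
width: 0.0005
```

```bash
python3 - <<'E'
from h import *
o=get_obs();print(o['tool_pos'],o['ee_rot'],o['width'],o['wrist_force'])
plan((.535,-.1505,.012,-1))
E
```

```text
[ 0.52597226 -0.14860798  0.13044568] [-3.13874818e+00  1.95423036e-03  1.67124780e-04] 0.00046528847389436907 [ 0.25950313  0.73597134 -0.27884053]
0.31 0.07 3.95 -0.001 0.001 0.006; 0.31 0.07 3.95 -0.001 0.001 0.006; 0.3 0.06 3.95 -0.001 0.001 0.006
```

Request:
{"fn": "step_arm", "kwargs": {"increments": "0.2 0.19 4 0 0 0; 0 0 4 0 0 0; 0 0 3 0 0 0; 0 0 0.8 0 0 0; 0 0 0 0 0 0"}}

```text
time: 71.3
tool_pos: [0.5267, -0.1498, 0.0111]
ee_rot: [-3.138, 0.005, -0.001]
wrist_force: [0.5, -0.1, 0.5]
width: 0.0006
```

Request:
{"fn": "step_arm", "kwargs": {"increments": "0 0 0 0 0 0; 0 0 0 0 0 0; 1 0 0 0 0 0; 1 0 0 0 0 0; 1 0 0 0 0 0"}}

```text
time: 71.8
tool_pos: [0.5591, -0.1504, 0.0131]
ee_rot: [-3.139, 0.0, -0.002]
wrist_force: [-0.4, 0.7, -0.4]
width: 0.0004
```

Request:
{"fn": "step_arm", "kwargs": {"increments": "0.5 0 0 0 0 0; 0.5 0 0 0 0 0; 0.5 0 0 0 0 0; 0.5 0 0 0 0 0; 0 0 0 0 0 0"}}

```text
time: 72.3
tool_pos: [0.5784, -0.1502, 0.0121]
ee_rot: [-3.139, 0.001, -0.002]
wrist_force: [-0.3, 0.1, 0.7]
width: 0.0003
```

Request:
{"fn": "step_arm", "kwargs": {"increments": "0.3 0 0 0 0 0; 0.3 0 0 0 0 0; 0.2 0 0 0 0 0; 0 0 0 0 0 0; 0 0 0 0 0 0"}}

```text
time: 72.8
tool_pos: [0.5859, -0.1503, 0.0122]
ee_rot: [-3.139, 0.001, -0.002]
wrist_force: [-0.0, -0.2, -0.2]
width: 0.0005
```

Request:
{"fn": "step_arm", "kwargs": {"increments": "0.2 0 0 0 0 0; 0.2 0 0 0 0 0; 0 0 0 0 0 0; 0 0 0 0 0 0"}}

```text
time: 73.2
tool_pos: [0.5898, -0.1503, 0.0122]
ee_rot: [-3.139, 0.002, -0.002]
wrist_force: [-0.2, 0.0, -0.5]
width: 0.0005
```

Request:
{"fn": "step_arm", "kwargs": {"increments": "0.2 0 0 0 0 0; 0.1 0 0 0 0 0; 0 0 0 0 0 0; 0 0 0 0 0 0"}}

```text
time: 73.6
tool_pos: [0.5925, -0.1503, 0.0122]
ee_rot: [-3.139, 0.002, -0.002]
wrist_force: [-1.8, 0.5, 0.3]
width: 0.0004
```

```bash
python3 - <<'E'
from h import *
o=get_obs();print(o['tool_pos'],o['wrist_force'])
b=snapshot('scene');p=(.62,-.15,.05);ub=proj(cam('scene'),p).astype(int)
cv2.imwrite('pics/sc9.png',b[:,:,::-1]);print(ub)
K=cam('scene')
for y in(-.16,-.15,-.14):
  l=[np.array([x,y,.048]) for x in np.arange(.59,.68,.002)]
  print(y,[(round(q[0],3),int(b[tuple(proj(K,q).round().astype(int)[::-1])].mean())) for q in l])
E
```

```text
[ 0.5924933  -0.15029377  0.01224238] [-1.77789739  0.49841458  0.31519721]
[238 270]
-0.16 [(np.float64(0.59), 71), (np.float64(0.592), 66), (np.float64(0.594), 70), (np.float64(0.596), 68), (np.float64(0.598), 69), (np.float64(0.6), 66), (np.float64(0.602), 66), (np.float64(0.604), 64), (np.float64(0.606), 56), (np.float64(0.608), 56), (np.float64(0.61), 44), (np.float64(0.612), 48), (np.float64(0.614), 57), (np.float64(0.616), 53), (np.float64(0.618), 42), (np.float64(0.62), 60), (np.float64(0.622), 61), (np.float64(0.624), 49), (np.float64(0.626), 46), (np.float64(0.628), 46), (np.float64(0.63), 56), (np.float64(0.632), 49), (np.float64(0.634), 49), (np.float64(0.636), 39), (np.float64(0.638), 49), (np.float64(0.64), 49), (np.float64(0.642), 38), (np.float64(0.644), 48), (np.float64(0.646), 61), (np.float64(0.648), 61), (np.float64(0.65), 62), (np.float64(0.652), 59), (np.float64(0.654), 54), (np.float64(0.656), 53), (np.float64(0.658), 47), (np.float64(0.66), 42), (np.float64(0.662), 45), (np.float64(0.664), 48), (np.float64(0.666), 41), (np.float64(0.668), 47), (np.float64(0.67
[... 1723 characters left out ...]
, 36), (np.float64(0.626), 28), (np.float64(0.628), 31), (np.float64(0.63), 35), (np.float64(0.632), 31), (np.float64(0.634), 32), (np.float64(0.636), 37), (np.float64(0.638), 37), (np.float64(0.64), 33), (np.float64(0.642), 35), (np.float64(0.644), 35), (np.float64(0.646), 55), (np.float64(0.648), 61), (np.float64(0.65), 61), (np.float64(0.652), 58), (np.float64(0.654), 47), (np.float64(0.656), 52), (np.float64(0.658), 52), (np.float64(0.66), 44), (np.float64(0.662), 44), (np.float64(0.664), 49), (np.float64(0.666), 49), (np.float64(0.668), 42), (np.float64(0.67), 49), (np.float64(0.672), 49), (np.float64(0.674), 52), (np.float64(0.676), 52), (np.float64(0.678), 77), (np.float64(0.68), 77)]
```

Request:
{"fn": "step_arm", "kwargs": {"increments": "0.1 0 0 0 0 0; 0.1 0 0 0 0 0; 0.1 0 0 0 0 0; 0 0 0 0 0 0; 0 0 0 0 0 0"}}

```text
time: 74.15
tool_pos: [0.5925, -0.1502, 0.0123]
ee_rot: [-3.138, 0.009, -0.002]
wrist_force: [-10.5, 1.3, 6.1]
width: 0.0003
```

Request:
{"fn": "step_arm", "kwargs": {"increments": "-0.5 0 0 0 0 0; -1.5 0 0 0 0 0; -2 0 0 0 0 0; -2 0 0 0 0 0; 0 0 0 0 0 0"}}

```text
time: 74.65
tool_pos: [0.5344, -0.1501, 0.0123]
ee_rot: [-3.139, 0.002, -0.002]
wrist_force: [0.2, -0.4, 0.4]
width: 0.0007
```

Request:
{"fn": "step_arm", "kwargs": {"increments": "0 0 -3 0 0 0; 0 0 -4 0 0 0; 0 0 -4 0 0 0; 0 0 -4 0 0 0; 0 0 -4 0 0 0"}}

```text
time: 75.15
tool_pos: [0.5373, -0.1508, 0.2045]
ee_rot: [-3.139, -0.001, -0.001]
wrist_force: [1.3, -0.6, 0.2]
width: 0.0007
```

Request:
{"fn": "step_arm", "kwargs": {"increments": "-2 0 0 0 0 0; 0 0 0 0 0 0; 0 0 0 0 0 0; 0 0 0 0 0 0"}}

```text
time: 75.55
tool_pos: [0.5163, -0.1505, 0.201]
ee_rot: [-3.138, 0.003, -0.001]
wrist_force: [0.7, 1.1, 0.5]
width: 0.0008
```

```bash
python3 - <<'E'
from h import *
o=get_obs();print(o['tool_pos'],o['ee_rot']);K=cam('wrist',pose(o));w=snapshot('wrist');b=snapshot('scene')
u=proj(K,(.625,-.148,.048)).astype(int);v=proj(cam('scene'),(.625,-.148,.05)).astype(int);print(u,v)
x0,y0=max(u[0]-100,0),max(u[1]-75,0)
crop(w,(x0,y0,x0+200,y0+150),2,'pics/t1.png',20);crop(b,(v[0]-100,v[1]-75,v[0]+100,v[1]+75),2,'pics/t2.png',20)
A,B=cv2.imread('pics/t1.png'),cv2.imread('pics/t2.png'); h=min(A.shape[0],B.shape[0]);cv2.imwrite('pics/m2.png',np.hstack([A[:h],B[:h]]));cv2.imwrite('pics/wf.png',w[:,:,::-1])
E
```

```text
[ 0.51627774 -0.15047057  0.20102329] [-3.13779763e+00  3.43115267e-03 -1.48229676e-03]
[327 106] [240 271]
```

View pics/m2.png

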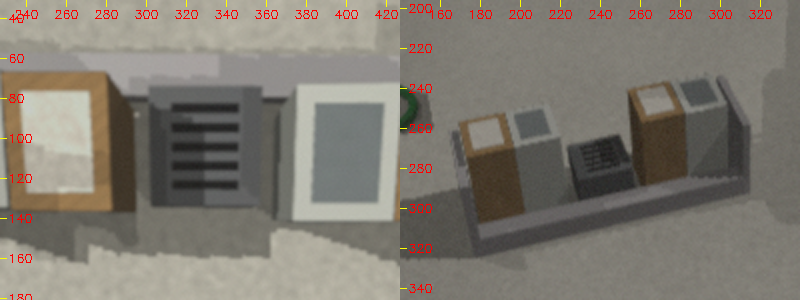

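```bash
python3 -c "
from bench import *
print(close_job())"
```

```text
the job is handed in; nothing more can be done
None
```

The job is done and handed in at about 76 s of the 200 s allowed; it reported no verdict.

- **Stones and lid:** I put all four blue stones in the caddy in two flat layers and left the pink one alone. The view from above showed all four inside. The lid then seated with its rim at about 22 mm, and its sides looked flush.
- **Turning over:** I pinched the closed caddy at the seam and rolled it over about the tool's own axis. I set it down tilted about 26° and pressed it towards flat, at up to 12 N. The picture after release showed it flat on its lid, vents up, with the seam closed.
- **Row:** I spread the packs to a gap of about 70 mm. The caddy was carried in front of and partly into the gap, then pushed in until the wrist force rose to 10.5 N, which I took as contact with the rail.

The last wrist and scene pictures show the caddy square in mid-row with two upright packs on each side. The fingers were clear of everything. By estimate its centre is about 4 mm from the middle of the row.

**Not confirmed:**
- I took no closing picture of the pump, ring and tweezers, but the arm never went near them.
- I did not measure the tilt of the lid or packs in numbers. I judged both from the pictures.

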